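# Load and clamp the bench shaker

### The arm

A 6-joint arm with a two-finger parallel gripper is mounted at the origin on the work surface. World frame = base frame: x ahead of the robot, y to its left, z up, the work surface at z = 0. Lengths are in mm, angles in rad, forces in N, time in s.
With the tool pointing down it reaches from about 250 to 775 mm from the base axis. Payload 8.9 kg.
Tool frame: the origin (TCP) lies between the finger pads; the fingertips stand 19 mm ahead of it and the grasp point (between the pads) is the TCP; z points along the fingers, y is the direction in which the jaws open and shut (so a half turn about z gives the same grasp; the last joint's range is limited). The gripper opens to 85 mm and grips with 20 to 120 N. Pads are 22 mm wide; open, the fingers measure 114 mm over their backs; the gripper's body (76 mm by 85 mm) begins 54 mm behind the grasp point. The pads swing forward as they close: fully open they stand 13 mm farther back than shut.
Start: joints at [1.207, 0.291, -0.153, 1.127, 0, 1.431], TCP at [117.022, 511.791, 250.305] pointing down, gripper open.
Joint ranges: [-2.52, 2.52], [-0.91, 1.74], [-1.3, 1.37], [-1.96, 2.02], [-1.52, 1.47], [-3.14, 3.14]. Speed limits (rad/s): [2.22, 2.22, 2.79, 3.14, 3.14, 3.14].

### API

Orientations are given as a unit quaternion [x, y, z, w].
In Python, from cell import bot gives the robot as it stands. The module is installed in compiled form; this text tells all that it offers.
- The arm moves only by the tool play_rows, never from a script. Its argument "deltas" is a list of rows, each a list of 3 entries, a list of its own where there are three numbers: the turn, a rotation vector about the tool's x, y, z in degrees, then the shift along the tool's x, y, z in mm, then the finger opening in mm, from 0 to 85.4. In form: [[[ax, ay, az], [dx, dy, dz], jaw], ...]. A call has 1 to 20 rows; each row shifts and turns the commanded pose from where the row before left it, along the tool's axes as they then stand; what a row does not reach is not made up. A row lasts 1/10 s, in which the tool goes at most 50 mm and 8.59 degrees, less where a joint would pass 70% of its speed; a pose out of reach is approached as far as the arm can. A call with a gripper value outside its range is refused whole. The fingers move at their own pace and stop on an object; "grip_force" is the grip in N (left out, the last holds). Time passes only in rows, so rows that do not move let the fingers close. It gives the time, the measured TCP pose, the force and the opening at its end, in the units of the state.
- bot.state(): the state, without advancing time (a new reading comes with each control period).
- bot.read_camera(name): name is "side" or "top"; returns a dict with "color" (480x640x3 uint8, blue, green, red), "K" (3x3 intrinsics, pixels), "R" (3x3) and "t" (3): a world point X has camera coordinates R X + t. Camera axes: x right, y down, z forward; pixel columns grow to the right and rows downward; lengths in mm; the calibration is good to about 2 mm. A picture is of the moment at which its call begins. There is no depth.
- bot.close_job(): hands the job in, once; it reports no verdict.
The state is a dict: "time_s": time; "q": joint angles; "dq": joint speeds; "joint_torque": joint torques, N m; "position": TCP position; "eef_rot": TCP orientation; "wrist_force": force on the tool from outside, world axes, zero at the start; "wrist_torque": the same for the moment, N m; "opening": finger opening in mm.
Only numpy, scipy, OpenCV 4.12 (cv2) and the standard library are available. Lean on these libraries where they do the work, as an engineer would, in place of code of your own. Each camera call takes 0.05 s, during which the arm holds its last target.

### The job

Lift the stay off its peg and draw the clamp bar back, then load all the sample plates from the bench onto the shaker, one to a station and square to it, filling the row from the fence without a gap, and press each one down so that its lift pad sinks and the plate sits flat on the deck. Then draw the clamp bar up to the row by its stay and drop the stay over the peg by the hole that holds the bar close against the last plate. Leave the bottle, the tube rack and the tip box where they are.

Things in the scene. Friction and masses are not known exactly. Their poses are not given: they have to be found in the camera images.
- shaker: fixed bench shaker, white housing 200 (x) x 470 (y) mm, flat aluminium deck top 50 mm above the bench. Origin: on the bench under its middle; x away from the robot, y along the row of five stations, z up. Dark fence, 22 mm high over the deck, face at y = -125 mm, ends the row at -y; station centres, counted from the fence: x = 0, y = -100, -50, 0, 50, 100 mm. Plates lie there with the 90 mm side along x.
- lift1 (a joint): lift pad of station 1, a grey pad 56 (x) x 28 (y) mm in the middle of the station; black lines on the deck bound the stations. 0: up, 6 mm above the deck; 0.006 m: pushed down level with the deck. It is held by friction: about 6 N starts it down (the plate's weight does not), and it stays where it is left.
- lift2 (a joint): lift pad of station 2, a grey pad 56 (x) x 28 (y) mm in the middle of the station; black lines on the deck bound the stations. 0: up, 6 mm above the deck; 0.006 m: pushed down level with the deck. It is held by friction: about 6 N starts it down (the plate's weight does not), and it stays where it is left.
- lift3 (a joint): lift pad of station 3, a grey pad 56 (x) x 28 (y) mm in the middle of the station; black lines on the deck bound the stations. 0: up, 6 mm above the deck; 0.006 m: pushed down level with the deck. It is held by friction: about 6 N starts it down (the plate's weight does not), and it stays where it is left.
- lift4 (a joint): lift pad of station 4, a grey pad 56 (x) x 28 (y) mm in the middle of the station; black lines on the deck bound the stations. 0: up, 6 mm above the deck; 0.006 m: pushed down level with the deck. It is held by friction: about 6 N starts it down (the plate's weight does not), and it stays where it is left.
- lift5 (a joint): lift pad of station 5, a grey pad 56 (x) x 28 (y) mm in the middle of the station; black lines on the deck bound the stations. 0: up, 6 mm above the deck; 0.006 m: pushed down level with the deck. It is held by friction: about 6 N starts it down (the plate's weight does not), and it stays where it is left.
- plate1: blue flat sample plate, 90 long x 44 wide x 16 mm thick, about 170 g, with an upright grip rib across its middle: rib 14 mm thick along the plate's x, 30 mm long along its y, 28 mm high, top 44 mm above the underside. Origin: centre of the underside; x along the 90 mm side, z up. All plates are alike and either way round is the same. It may be absent in a run (only 3 to 5 are there).
- plate2: blue flat sample plate, 90 long x 44 wide x 16 mm thick, about 170 g, with an upright grip rib across its middle: rib 14 mm thick along the plate's x, 30 mm long along its y, 28 mm high, top 44 mm above the underside. Origin: centre of the underside; x along the 90 mm side, z up. All plates are alike and either way round is the same. It may be absent in a run (only 3 to 5 are there).
- plate3: blue flat sample plate, 90 long x 44 wide x 16 mm thick, about 170 g, with an upright grip rib across its middle: rib 14 mm thick along the plate's x, 30 mm long along its y, 28 mm high, top 44 mm above the underside. Origin: centre of the underside; x along the 90 mm side, z up. All plates are alike and either way round is the same. It may be absent in a run (only 3 to 5 are there).
- plate4: blue flat sample plate, 90 long x 44 wide x 16 mm thick, about 170 g, with an upright grip rib across its middle: rib 14 mm thick along the plate's x, 30 mm long along its y, 28 mm high, top 44 mm above the underside. Origin: centre of the underside; x along the 90 mm side, z up. All plates are alike and either way round is the same. It may be absent in a run (only 3 to 5 are there).
- plate5: blue flat sample plate, 90 long x 44 wide x 16 mm thick, about 170 g, with an upright grip rib across its middle: rib 14 mm thick along the plate's x, 30 mm long along its y, 28 mm high, top 44 mm above the underside. Origin: centre of the underside; x along the 90 mm side, z up. All plates are alike and either way round is the same. It may be absent in a run (only 3 to 5 are there).
- clamp (a joint): slide of the steel clamp bar across the deck, m: 0 fully open (face 330 mm from the fence face), growing to 0.24 as it slides to -y towards the fence; about 1.5 N moves it, it stays where left. Underside 8 mm, top 38 mm above the deck, 14 mm thick. Starts near 0.228, standing across station 3, so it must be drawn back before the row can be filled.
- clamp_face (a point): point on the middle of the clamp bar's pressing face (the side towards the fence, -y), 20 mm above the deck; axes as the shaker's.
- stay (a joint): hinge of the stay, rad: 0 level, to 0.9 as its free end is lifted; falls back when let go. Dark strip 30 x 6 mm, hinged on the clamp bar at shaker x = 80 mm, 14 mm behind (+y of) the clamp face, 61 mm above the bench, running 228 mm to -y; moving its free end along y slides the bar. Starts level with hole2 over the peg. A hole raised 15 mm clears the peg; with clamp below 0.02 the stay lies clear of it.
- hole2 (a point): centre of a 16 mm square hole through the stay, 40 mm from the hinge. With this hole over the peg the clamp face stands 102 mm from the fence face, right for 2 plates. It is the hole in use at the start.
- hole3 (a point): centre of a 16 mm square hole through the stay, 90 mm from the hinge. With this hole over the peg the clamp face stands 152 mm from the fence face, right for 3 plates.
- hole4 (a point): centre of a 16 mm square hole through the stay, 140 mm from the hinge. With this hole over the peg the clamp face stands 202 mm from the fence face, right for 4 plates.
- hole5 (a point): centre of a 16 mm square hole through the stay, 190 mm from the hinge. With this hole over the peg the clamp face stands 252 mm from the fence face, right for 5 plates.
- peg (a point): tip of the fixed upright steel peg on the deck, 10 mm thick, top 17 mm above the deck with a bevelled end (3 mm above the level stay's top). A hole has 3 mm play round it.
- stay_tab (a point): grip point in the black upright tab at the stay's free end, 213 mm from the hinge and 26 mm above the strip's middle plane; the tab is 12 mm thick along x, 26 mm along y, and rises 37 mm above that plane. Axes turn with the stay (z up when level).
- reagent_bottle: bystander: glass bottle with blue cap, 68 mm across, 150 mm high; origin centre of the underside.
- tube_rack: bystander: orange tube rack 90 x 190 x 50 mm; origin centre of the underside.
- tip_box: bystander: white tip box with clear lid, 85 x 120 x 70 mm; origin centre of the underside.

How it is judged (in metres and radians):
On the way, in this order (a step that is already met when the one before it is completed fails the run):
1. the clamp bar is drawn back, clear of the third station (value of joint clamp below 0.17 m), for 0.2 s.
2. every plate sits pressed down flat on the deck, in a row from the fence without a gap (x of plate1 in the frame of shaker between -0.01 and 0.01 m and z of plate1 in the frame of shaker between 0.047 and 0.052 m and angle between each of plate1, plate2, plate3, plate4, plate5's own z axis and vertical below 0.04 rad and angle between the x axis of each of plate1, plate2, plate3, plate4, plate5 and the x axis of shaker, either way round below 0.12 rad and (y of plate1 in the frame of shaker between -0.108 and -0.092 m or (y of plate1 in the frame of shaker between -0.058 and -0.042 m and value of joint lift1 above 0.004 m) or (y of plate1 in the frame of shaker between -0.008 and 0.008 m and value of joint lift2 above 0.004 m) or (y of plate1 in the frame of shaker between 0.042 and 0.058 m and value of joint lift3 above 0.004 m) or (y of plate1 in the frame of shaker between 0.092 and 0.108 m and value of joint lift4 above 0.004 m)) and x of plate2 in the frame of shaker between -0.01 and 0.01 m and z of plate2 in the frame of shaker between 0.047 and 0.052 m and (y of plate2 in the frame of shaker between -0.108 and -0.092 m or (y of plate2 in the frame of shaker between -0.058 and -0.042 m and value of joint lift1 above 0.004 m) or (y of plate2 in the frame of shaker between -0.008 and 0.008 m and value of joint lift2 above 0.004 m) or (y of plate2 in the frame of shaker between 0.042 and 0.058 m and value of joint lift3 above 0.004 m) or (y of plate2 in the frame of shaker between 0.092 and 0.108 m and value of joint lift4 above 0.004 m)) and x of plate3 in the frame of shaker between -0.01 and 0.01 m and z of plate3 in the frame of shaker between 0.047 and 0.052 m and (y of plate3 in the frame of shaker between -0.108 and -0.092 m or (y of plate3 in the frame of shaker between -0.058 and -0.042 m and value of joint lift1 above 0.004 m) or (y of plate3 in the frame of shaker between -0.008 and 0.008 m and value of joint lift2 above 0.004 m) or (y of plate3 in the frame of shaker between 0.042 and 0.058 m and value of joint lift3 above 0.004 m) or (y of plate3 in the frame of shaker between 0.092 and 0.108 m and value of joint lift4 above 0.004 m)) and x of plate4 in the frame of shaker between -0.01 and 0.01 m and z of plate4 in the frame of shaker between 0.047 and 0.052 m and (y of plate4 in the frame of shaker between -0.108 and -0.092 m or (y of plate4 in the frame of shaker between -0.058 and -0.042 m and value of joint lift1 above 0.004 m) or (y of plate4 in the frame of shaker between -0.008 and 0.008 m and value of joint lift2 above 0.004 m) or (y of plate4 in the frame of shaker between 0.042 and 0.058 m and value of joint lift3 above 0.004 m) or (y of plate4 in the frame of shaker between 0.092 and 0.108 m and value of joint lift4 above 0.004 m)) and x of plate5 in the frame of shaker between -0.01 and 0.01 m and z of plate5 in the frame of shaker between 0.047 and 0.052 m and (y of plate5 in the frame of shaker between -0.108 and -0.092 m or (y of plate5 in the frame of shaker between -0.058 and -0.042 m and value of joint lift1 above 0.004 m) or (y of plate5 in the frame of shaker between -0.008 and 0.008 m and value of joint lift2 above 0.004 m) or (y of plate5 in the frame of shaker between 0.042 and 0.058 m and value of joint lift3 above 0.004 m) or (y of plate5 in the frame of shaker between 0.092 and 0.108 m and value of joint lift4 above 0.004 m))), for 0.2 s.
3. the clamp bar stands close to the last plate and the stay lies level with a hole over the peg (value of joint stay below 0.04 rad and horizontal distance between any of hole3, hole4, hole5 and peg below 0.006 m and y of each of plate1, plate2, plate3, plate4, plate5 in the frame of clamp_face below -0.015 m and y of any of plate1, plate2, plate3, plate4, plate5 in the frame of clamp_face above -0.042 m), for 0.2 s.
At the end, for the whole second after the job is handed in: Plates within 10 mm (x) and 8 mm (y) of station centres, 0.12 rad of square, at most 2 mm off the deck, filled from the fence without a gap; stay level (under 0.04 rad), a hole within 6 mm of the peg; all plates between fence and bar, the last one under 20 mm from it; all at rest (all of step 2 and all of step 3 and linear speed of each of plate1, plate2, plate3, plate4, plate5 below 0.02 m/s and velocity of joint clamp below 0.02 m/s); the robot touches nothing.
It fails at once if the reagent bottle is moved more than 3 cm or knocked over (distance of reagent_bottle from where it was at the start of the episode above 0.03 m or angle between reagent_bottle's own z axis and vertical above 0.3 rad).
It fails at once if the tube rack is moved more than 3 cm or knocked over (distance of tube_rack from where it was at the start of the episode above 0.03 m or angle between tube_rack's own z axis and vertical above 0.3 rad).
It fails at once if the tip box is moved more than 3 cm or knocked over (distance of tip_box from where it was at the start of the episode above 0.03 m or angle between tip_box's own z axis and vertical above 0.3 rad).
Of plate1, plate2, plate3, plate4, plate5 only 3 to 5 are there at a start; the rules pass over those that are not, and their reading is None.
At some moment in a run one of plate1, plate2, plate3, plate4, plate5 may be knocked a few centimetres aside while the robot is not near it.
It also fails if it takes over 210 s, if anything falls off the work surface, if the arm or the gripper's body presses on something with over 40 N, if the wrist force passes 120 N, or if a joint passes its speed limit or range.

## Working session

There is one attempt and no reset: what is moved stays moved. The work goes in short steps, Python scripts to look and compute and a tool call to move; the robot and the scene stay as the last step left them, time stands still between calls to the robot, and variables do not carry over. Pictures are saved under pics/ and viewed, and the job is handed in when it is done.

Besides the shell and the picture viewer there is one more tool, called after ">>>" by a JSON object that holds its "name" and its "arguments", one argument or row to a line. play_rows: Moves the arm, as the interface text tells. Its arguments: {"type":"object","properties":{"deltas":{"type":"array"},"grip_force":{"type":"number"}},"required":["deltas"]}

```bash
mkdir -p pics && cat > h.py <<'E'
import numpy as np, cv2
from cell import bot
def cam(n):
    c=bot.read_camera(n); c['color']=np.array(c['color']); 
    for k in('K','R','t'): c[k]=np.array(c[k],float)
    c['t']=c['t'].reshape(3); return c
def ray(c,u,v,z):
    d=c['R'].T@np.linalg.inv(c['K'])@np.array([u,v,1.]); o=-c['R'].T@c['t']
    return o+d*(z-o[2])/d[2]
def proj(c,X):
    p=c['K']@(c['R']@np.array(X,float)+c['t']); return p[:2]/p[2]
E
python3 - <<'E'
from h import *
for n in('top','side'):
    c=cam(n); cv2.imwrite(f'pics/{n}0.png',c['color']); print(n,c['K'].tolist(),(-c['R'].T@c['t']).round(),c['R'].round(3).tolist())
s=bot.state(); print(s)
E
```

```text
top [[525.2210851966538, 0.0, 317.29319510900024], [0.0, 525.2210851966538, 245.65020439241195], [0.0, 0.0, 1.0]] [ 507.   62. 1450.] [[0.021, -0.999, -0.025], [-0.997, -0.019, -0.08], [0.08, 0.027, -0.996]]
side [[594.6085890862845, 0.0, 327.0159417913988], [0.0, 594.6085890862845, 244.78953915403292], [0.0, 0.0, 1.0]] [  32. -878.  945.] [[0.859, -0.511, -0.005], [-0.31, -0.513, -0.8], [0.406, 0.689, -0.6]]
{'time_s': 0.1, 'q': array([ 1.20670990e+00,  2.91208772e-01, -1.54011737e-01,  1.12670177e+00,
       -3.08543872e-06,  1.43149376e+00]), 'dq': array([-0.00072728, -0.00100268,  0.00238121,  0.00075199,  0.00103622,
        0.00062127]), 'joint_torque': array([ 2.27472170e-03, -5.37975240e+01,  3.31920290e+01,  9.24809166e-03,
       -1.46961270e-04, -1.60103559e-05]), 'position': array([116.89253179, 511.46136439, 249.81219981]), 'eef_rot': array([ 1.12155441e-01,  9.93690515e-01, -5.45619605e-04, -1.38711910e-04]), 'wrist_force': array([ 1.08256608, -0.31033301,  0.10316123]), 'wrist_torque': array([-0.01228627, -0.01331686, -0.00780791]), 'opening': 85.33183333631447}
```

View pics/top0.png

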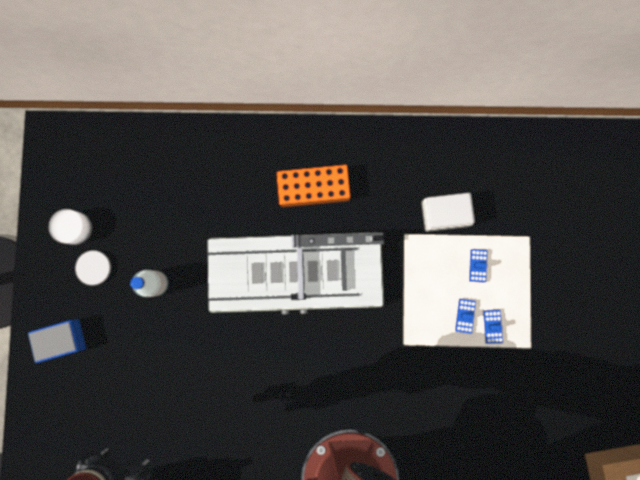

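View pics/side0.png

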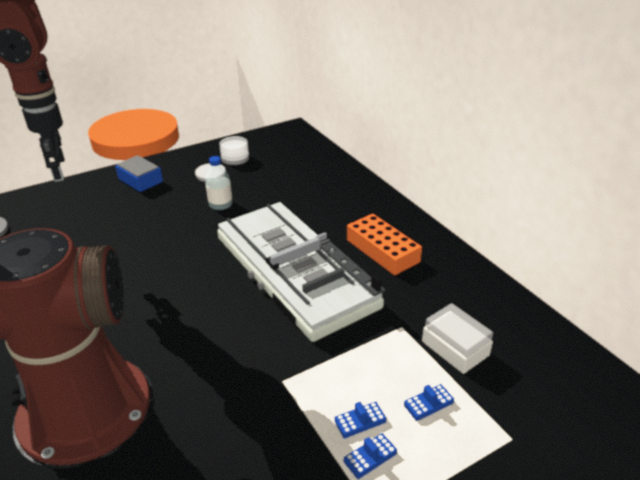

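```bash
python3 - <<'E'
import cv2
t=cv2.imread('pics/top0.png'); 
cv2.imwrite('pics/t0z.png',cv2.resize(t[225:325,200:400],None,fx=4,fy=4,interpolation=cv2.INTER_CUBIC))
cv2.imwrite('pics/t0p.png',cv2.resize(t[230:350,400:535],None,fx=4,fy=4,interpolation=cv2.INTER_CUBIC))
s=cv2.imread('pics/side0.png'); cv2.imwrite('pics/s0z.png',cv2.resize(s[195:345,210:400],None,fx=4,fy=4,interpolation=cv2.INTER_CUBIC))
E
```

```text
(no output)
```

View pics/t0z.png

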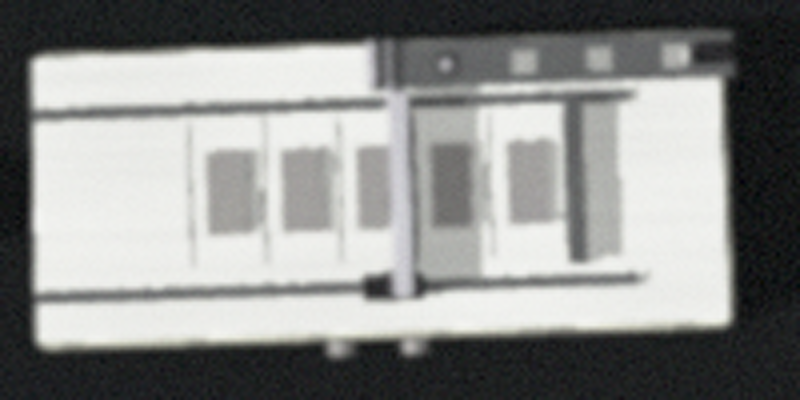

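View pics/s0z.png

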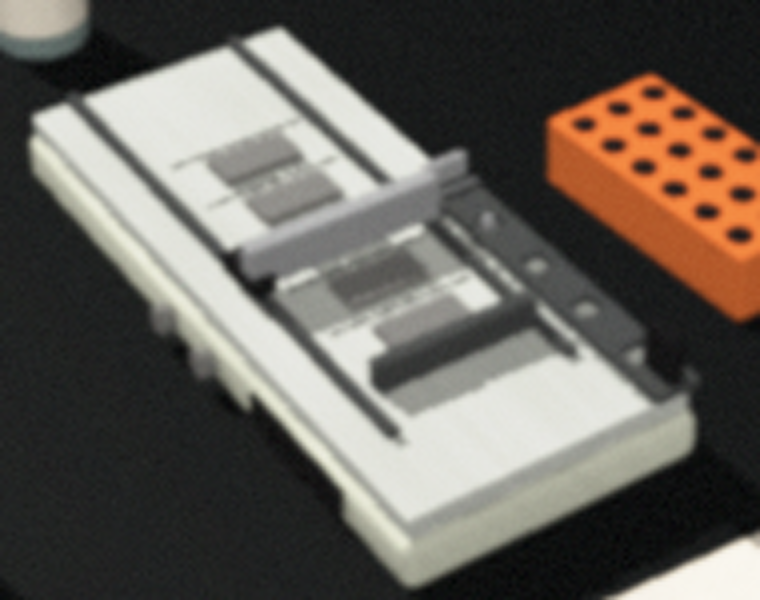

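View pics/t0p.png

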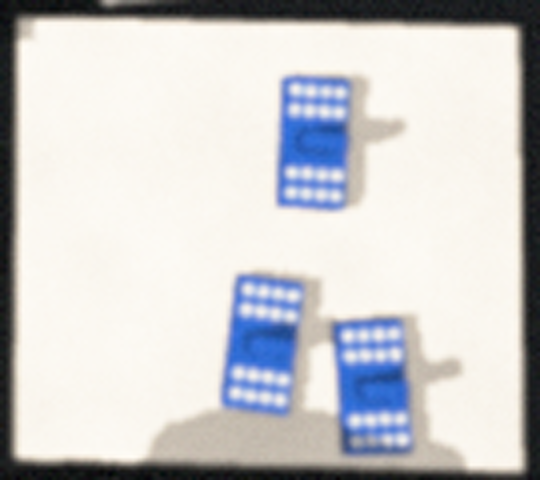

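```bash
cat > meas.py <<'E'
from h import *
from scipy.optimize import least_squares
def plates(c, zrect=16):
    hsv=cv2.cvtColor(c['color'],cv2.COLOR_BGR2HSV)
    m=cv2.inRange(hsv,(105,120,60),(125,255,255))
    m=cv2.morphologyEx(m,cv2.MORPH_CLOSE,np.ones((5,5),np.uint8))
    out=[]
    for k in cv2.findContours(m,cv2.RETR_EXTERNAL,cv2.CHAIN_APPROX_NONE)[0]:
        if cv2.contourArea(k)<200: continue
        # cast contour on plane of top, rect in metric
        P=np.array([ray(c,*p,zrect)[:2] for p in k[:,0].astype(float)],np.float32)
        r=cv2.minAreaRect(P); (x,y),(w,h),a=r
        if w<h: a+=90
        a=(a+90)%180-90
        out.append((round(x,1),round(y,1),round(max(w,h)),round(min(w,h)),round(a,1)))
    return out
E
python3 - <<'E'
from meas import *
c=cam('top')
print(plates(c))
top={(-100,235,50):(30,57),(-100,235,50):(38,350),(-100,-235,50):(733,327),(100,235,50):(30,57)}
pads_t={(0,y,56):None for y in(100,50,-100)}
obs=[('top',X,(200+a/4,225+b/4)) for X,(a,b) in top.items()]
# pads by threshold
g=cv2.cvtColor(c['color'],cv2.COLOR_BGR2GRAY)
roi=g[225:325,200:400]; 
for y,(x0,x1,y0,y1) in {100:(200,262,140,245),50:(270,336,135,245),-100:(500,562,130,232)}.items():
    s=roi[y0//4:y1//4,x0//4:x1//4]; m=(s<190)&(s>90)
    m=cv2.morphologyEx(m.astype(np.uint8),cv2.MORPH_OPEN,np.ones((4,4),np.uint8))
    v,u=np.nonzero(m); obs.append(('top',(0,y,56),(200+x0//4+(u.min()+u.max())/2,225+y0//4+(v.min()+v.max())/2))); print(y,obs[-1],u.min(),u.max(),v.min(),v.max())
s=cam('side')
for X,(a,b) in {(-100,235,50):(33,122),(100,235,50):(282,28),(-100,-235,50):(412,530),(100,-235,50):(690,410)}.items(): obs.append(('side',X,(210+a/4,195+b/4)))
C={'top':c,'side':s}
def T(p,X): 
    a=p[2]; return [p[0]+np.cos(a)*X[0]-np.sin(a)*X[1],p[1]+np.sin(a)*X[0]+np.cos(a)*X[1],X[2]]
f=lambda p,o:np.concatenate([proj(C[n],T(p,X))-q for n,X,q in o])
for o in(obs,[x for x in obs if x[0]=='top'],[x for x in obs if x[0]=='side']):
    r=least_squares(f,[520,100,0],args=(o,)); print(r.x, f(r.x,o).round(1).reshape(-1,2).tolist())
E
```

```text
[(349.3, 809.3, 148, 94, -72.9), (414.8, -374.8, 85, 44, 3.1), (440.6, -301.0, 86, 42, -7.1), (576.9, -336.0, 84, 43, -0.3)]
100 ('top', (0, 100, 56), (np.float64(258.5), np.float64(273.5))) 3 14 4 23
50 ('top', (0, 50, 56), (np.float64(277.5), np.float64(273.0))) 5 16 5 25
-100 ('top', (0, -100, 56), (np.float64(333.5), np.float64(271.0))) 3 14 4 24
[5.46492528e+02 1.54222405e+02 4.96183591e-02] [[-0.3, 0.2], [2.9, 1.0], [0.8, -1.3], [0.2, 0.1], [-0.0, 0.0], [0.4, 0.4], [-2.8, -2.2], [0.6, -1.6], [-2.3, 1.1], [2.9, -4.1]]
[5.46948238e+02 1.56131978e+02 5.57444042e-02] [[-0.8, 0.6], [2.4, 0.3], [-0.1, -0.9], [-0.5, 0.1], [-0.7, -0.0], [-0.3, -0.1]]
[5.45107194e+02 1.49519894e+02 4.56555382e-02] [[-2.4, -1.4], [1.3, -0.7], [-2.3, 2.7], [3.4, -2.5]]
```

```bash
cat >> meas.py <<'E'
P0=[546.7,154.5,0.053]
def T(X,p=P0):
    a=p[2]; return np.array([p[0]+np.cos(a)*X[0]-np.sin(a)*X[1],p[1]+np.sin(a)*X[0]+np.cos(a)*X[1],X[2]])
def Ti(W,p=P0):
    a=p[2]; d=np.array(W[:2])-p[:2]; return np.array([np.cos(a)*d[0]+np.sin(a)*d[1],-np.sin(a)*d[0]+np.cos(a)*d[1]])
E
python3 - <<'E'
from meas import *
c=cam('top');s=cam('side')
A=cv2.resize(c['color'][225:325,200:400],None,fx=4,fy=4,interpolation=cv2.INTER_CUBIC)
B=cv2.resize(s['color'][195:345,210:400],None,fx=4,fy=4,interpolation=cv2.INTER_CUBIC)
pts=[(x,y,50) for x in(-100,100) for y in(-235,235)]+[(80,-49,67)]+[(80,-9-k,64) for k in(90,140,190)]+[(80,-222,90)]
pts+=[(x,y,56) for x in(-28,28) for y in(-114,-86,36,64,86,114)]+[(-45,-125,72),(45,-125,72)]+[(0,-23,88),(0,-9,88)]
for X in pts:
    for im,cc,(ox,oy) in((A,c,(200,225)),(B,s,(210,195))):
        q=proj(cc,T(X)); cv2.circle(im,(int((q[0]-ox+.5)*4),int((q[1]-oy+.5)*4)),2,(0,0,255),-1)
cv2.imwrite('pics/t1.png',A);cv2.imwrite('pics/s1.png',B)
E
```

```text
(no output)
```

View pics/t1.png

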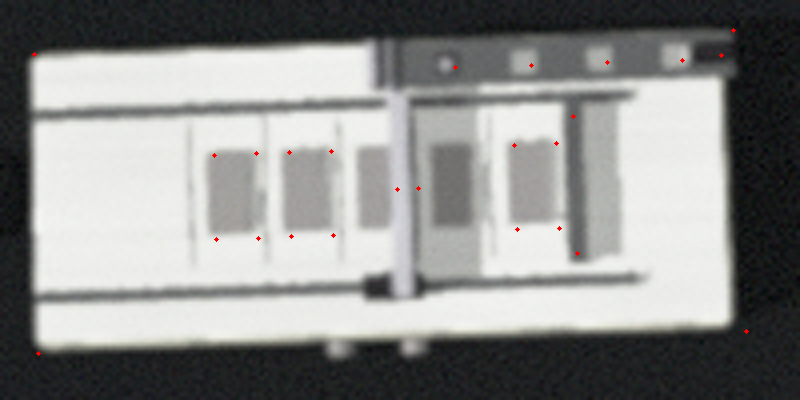

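View pics/s1.png

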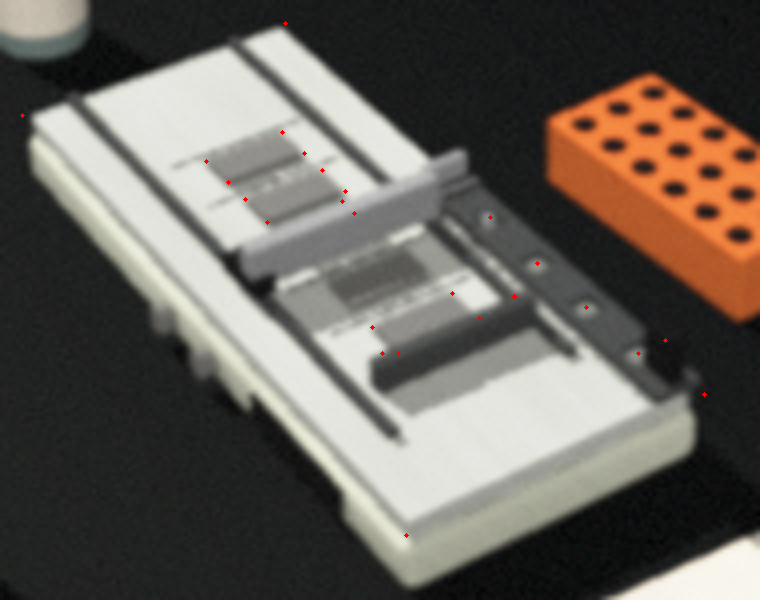

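>>> {"name": "play_rows", "arguments": {
  "deltas": [
    [[0, 0, 8.23], [0, 0, 0], 85],
    [[0, 0, 8.23], [0, 0, 0], 85],
    [[0, 0, 8.23], [0, 0, 0], 85],
    [[0, 0, 8.23], [0, 0, 0], 85],
    [[0, 0, 8.23], [0, 0, 0], 85],
    [[0, 0, 8.23], [0, 0, 0], 85],
    [[0, 0, 8.23], [0, 0, 0], 85],
    [[0, 0, 8.23], [0, 0, 0], 85],
    [[0, 0, 8.23], [0, 0, 0], 85]
  ]
}}

```text
time_s: 1.2
position: [117.0, 511.7, 250.2]
eef_rot: [0.69, 0.724, -0.0, 0.0]
wrist_force: [-0.3, 0.5, 0.8]
opening: 85.0
```

>>> {"name": "play_rows", "arguments": {
  "deltas": [
    [[0, 0, 0], [-30, 24.6, 0], 85],
    [[0, 0, 0], [-30, 24.6, 0], 85],
    [[0, 0, 0], [-30, 24.6, 0], 85],
    [[0, 0, 0], [-30, 24.6, 0], 85],
    [[0, 0, 0], [-30, 24.6, 0], 85],
    [[0, 0, 0], [-30, 24.6, 0], 85],
    [[0, 0, 0], [-30, 24.6, 0], 85],
    [[0, 0, 0], [-30, 24.6, 0], 85],
    [[0, 0, 0], [-30, 24.6, 0], 85],
    [[0, 0, 0], [-30, 24.6, 0], 85],
    [[0, 0, 0], [-30, 24.6, 0], 85],
    [[0, 0, 0], [-30, 24.6, 0], 85],
    [[0, 0, 0], [-30, 24.6, 0], 85],
    [[0, 0, 0], [-30, 24.6, 0], 85],
    [[0, 0, 0], [-30, 24.6, 0], 85],
    [[0, 0, 0], [-30, 24.6, 0], 85],
    [[0, 0, 0], [-30, 24.6, 0], 85],
    [[0, 0, 0], [-30, 24.6, 0], 85],
    [[0, 0, 0], [-30, 24.6, 0], 85],
    [[0, 0, 0], [-30, 24.6, 0], 85]
  ]
}}

```text
time_s: 3.2
position: [641.1, -62.5, 250.1]
eef_rot: [0.688, 0.726, 0.0, -0.0]
wrist_force: [0.2, -0.1, 0.3]
opening: 85.0
```

```bash
sed -i 's/^P0=.*/P0=[548,156,0.053]/' meas.py && cat >> meas.py <<'E'
from scipy.spatial.transform import Rotation as Ro
def go(X,yaw=None,shaker=False):
    """tool-frame shift (after turn) to world point X; yaw deg of tool y"""
    s=bot.state(); R=Ro.from_quat(s['eef_rot']).as_matrix(); p=s['position']
    y=np.degrees(np.arctan2(R[1,1],R[0,1])); 
    if shaker: X=T(X)
    yaw=y if yaw is None else yaw
    a=np.radians(yaw); Rt=np.array([[-np.sin(a),np.cos(a),0],[np.cos(a),np.sin(a),0],[0,0,-1]]).T
    print('pos',p.round(1),'sh',Ti(p).round(1),'yaw',y.round(2),'tilt',np.degrees(np.arccos(-R[2,2])).round(2),'turn z',round(y-yaw,2),'shift',(Rt.T@(np.array(X)-p)).round(1),'F',s['wrist_force'].round(1),'op',round(s['opening'],1),'t',s['time_s'])
def snap(n,name,box=None,f=4,pts=()):
    c=cam(n); im=c['color']; x0,y0,x1,y1=box or (0,0,640,480)
    if box: im=cv2.resize(im[y0:y1,x0:x1],None,fx=f,fy=f,interpolation=cv2.INTER_CUBIC)
    else: f=1
    for X in pts:
        q=proj(c,X); cv2.circle(im,(int((q[0]-x0+.5)*f),int((q[1]-y0+.5)*f)),2,(0,0,255),-1)
    cv2.imwrite(f'pics/{name}.png',im); return c
E
python3 - <<'E'
from meas import *
go((80,-222,140),3.04,True)
snap('side','s2',(280,200,440,320),5,[T((80,-222,87))]); snap('top','t2',(300,200,440,320),5,[T((80,-222,87))])
E
```

```text
pos [641.1 -62.5 250.1] sh [  81.4 -223.1] yaw 3.04 tilt 0.01 turn z 0.0 shift [  1.1  -1.4 110.1] F [ 0.2 -0.1  0.3] op 85.0 t 3.2
```

View pics/s2.png

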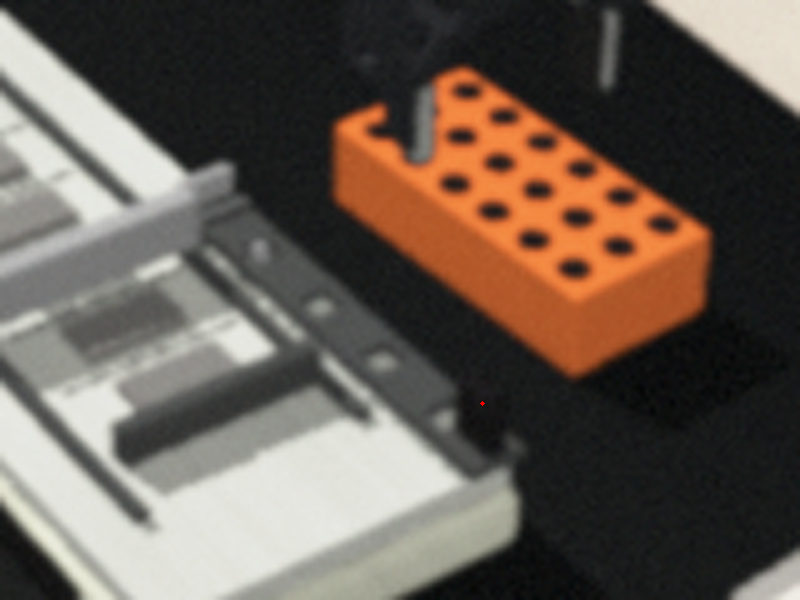

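>>> {"name": "play_rows", "arguments": {
  "deltas": [
    [[0, 0, 0], [1, -1.4, 20], 40],
    [[0, 0, 0], [0, 0, 40], 40],
    [[0, 0, 0], [0, 0, 40], 40],
    [[0, 0, 0], [0, 0, 30], 40],
    [[0, 0, 0], [0, 0, 15], 40],
    [[0, 0, 0], [0, 0, 10], 40],
    [[0, 0, 0], [0, 0, 8], 40],
    [[0, 0, 0], [0, 0, 0], 40],
    [[0, 0, 0], [0, 0, 0], 40]
  ]
}}

```text
time_s: 4.2
position: [639.2, -60.3, 88.1]
eef_rot: [0.688, 0.726, 0.0, 0.0]
wrist_force: [0.2, 0.3, -0.0]
opening: 40.1
```

```bash
python3 - <<'E'
from meas import *
go((80,-222,87),3.04,True)
snap('side','s3',(280,200,440,320),5,[]); snap('top','t3',(300,200,440,320),5,[])
E
```

```text
pos [639.2 -60.3  88.1] sh [  79.7 -220.8] yaw 3.05 tilt 0.06 turn z 0.01 shift [-1.2  0.3  1.1] F [ 0.2  0.3 -0. ] op 40.1 t 4.2
```

View pics/s3.png

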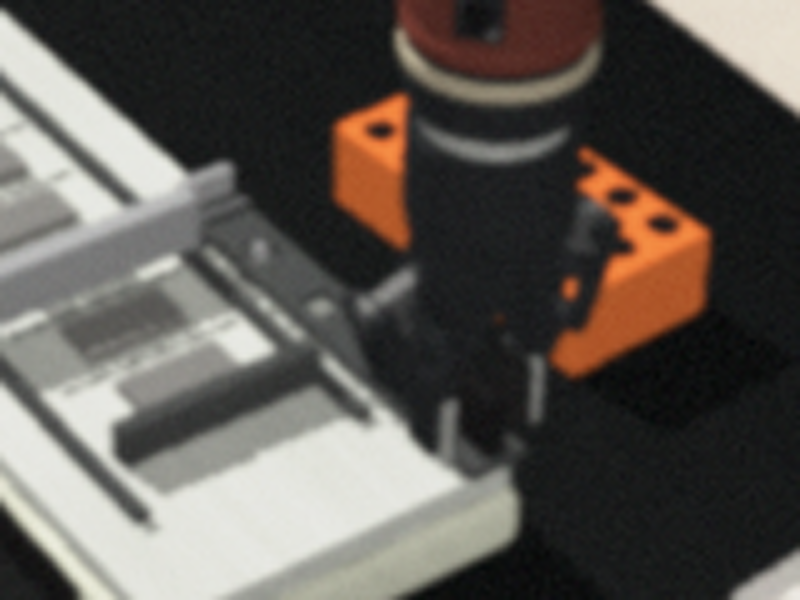

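View pics/t3.png

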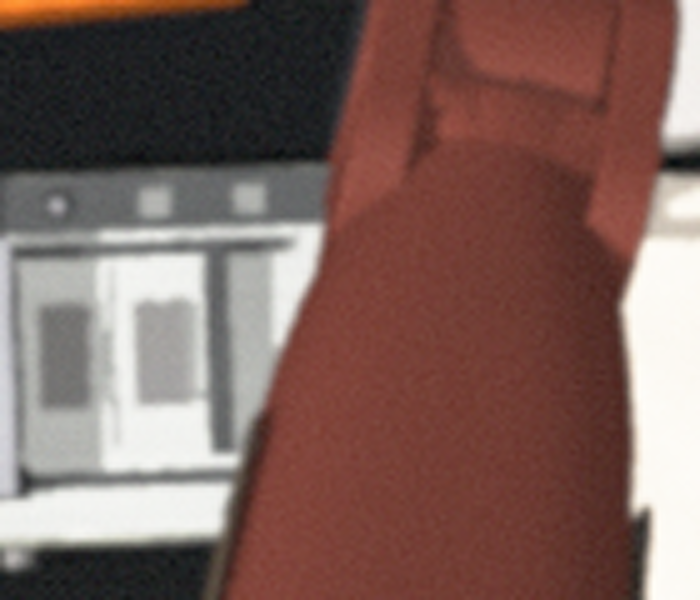

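>>> {"name": "play_rows", "arguments": {
  "deltas": [
    [[0, 0, 0], [-1.2, 0.3, 1], 30],
    [[0, 0, 0], [0, 0, 0], 8],
    [[0, 0, 0], [0, 0, 0], 8],
    [[0, 0, 0], [0, 0, 0], 8],
    [[0, 0, 0], [0, 0, 0], 8],
    [[0, 0, 0], [0, 0, 0], 8],
    [[0, 0, 0], [0, 0, 0], 8]
  ],
  "grip_force": 30
}}

```text
time_s: 5.0
position: [641.3, -61.7, 87.2]
eef_rot: [0.688, 0.726, 0.001, 0.002]
wrist_force: [6.4, 0.1, -1.1]
opening: 11.5
```

```bash
cat > arc.py <<'E'
import numpy as np
def arc(t0,t1,n,hole):
    th=np.linspace(t0,t1,n+1)
    y=-213*np.cos(th)+26*np.sin(th)-hole*(1-np.cos(th)); z=213*np.sin(th)+26*np.cos(th)
    for i in range(n):
        dy,dz=y[i+1]-y[i],z[i+1]-z[i]; a=th[i]
        # tool x axis lifted: x=(cos a, -sin a) in (y,z); tool z = (-sin a,-cos a)
        print([[0,round(-np.degrees(th[i+1]-th[i]),2),0],[round(dy*np.cos(a)-dz*np.sin(a),2),0,round(-dy*np.sin(a)-dz*np.cos(a),2)],8],end=', ')
    print()
E
python3 - <<'E'
from meas import *; from arc import arc
go((80,-222,87),3.04,True); arc(0,.45,10,40)
E
```

```text
pos [641.3 -61.7  87.2] sh [  81.6 -222.3] yaw 3.06 tilt 0.25 turn z 0.02 shift [ 0.3 -1.6  0.2] F [ 6.4  0.1 -1.1] op 11.5 t 5.0
[[0, np.float64(-2.58), 0], [np.float64(1.34), 0, np.float64(-9.56)], 8], [[0, np.float64(-2.58), 0], [np.float64(1.26), 0, np.float64(-9.55)], 8], [[0, np.float64(-2.58), 0], [np.float64(1.18), 0, np.float64(-9.54)], 8], [[0, np.float64(-2.58), 0], [np.float64(1.11), 0, np.float64(-9.52)], 8], [[0, np.float64(-2.58), 0], [np.float64(1.03), 0, np.float64(-9.49)], 8], [[0, np.float64(-2.58), 0], [np.float64(0.96), 0, np.float64(-9.46)], 8], [[0, np.float64(-2.58), 0], [np.float64(0.89), 0, np.float64(-9.42)], 8], [[0, np.float64(-2.58), 0], [np.float64(0.82), 0, np.float64(-9.37)], 8], [[0, np.float64(-2.58), 0], [np.float64(0.76), 0, np.float64(-9.32)], 8], [[0, np.float64(-2.58), 0], [np.float64(0.7), 0, np.float64(-9.26)], 8],
```

>>> {"name": "play_rows", "arguments": {
  "deltas": [
    [[0, 0, 0], [0, 2, 0], 8],
    [[0, -2.6, 0], [1.3, 0, -9.6], 8],
    [[0, -2.6, 0], [1.3, 0, -9.6], 8],
    [[0, -2.6, 0], [1.2, 0, -9.5], 8],
    [[0, -2.6, 0], [1.1, 0, -9.5], 8],
    [[0, -2.6, 0], [1, 0, -9.5], 8],
    [[0, -2.6, 0], [1, 0, -9.5], 8],
    [[0, -2.6, 0], [0.9, 0, -9.4], 8],
    [[0, -2.6, 0], [0.8, 0, -9.4], 8],
    [[0, -2.6, 0], [0.8, 0, -9.3], 8],
    [[0, -2.6, 0], [0.7, 0, -9.3], 8],
    [[0, 0, 0], [0, 0, 0], 8],
    [[0, 0, 0], [0, 0, 0], 8]
  ]
}}

```text
time_s: 6.3
position: [639.9, -32.1, 176.2]
eef_rot: [0.67, 0.707, -0.154, 0.163]
wrist_force: [1.6, 0.8, -0.1]
opening: 11.6
```

```bash
python3 - <<'E'
from meas import *
go((80,-222,87),3.04,True)
snap('side','s4',(280,200,440,320),5,[])
E
```

```text
pos [639.9 -32.1 176.2] sh [  81.8 -192.7] yaw 3.09 tilt 25.89 turn z 0.05 shift [-29.3  -1.8  89.2] F [ 1.6  0.8 -0.1] op 11.6 t 6.3
```

View pics/s4.png

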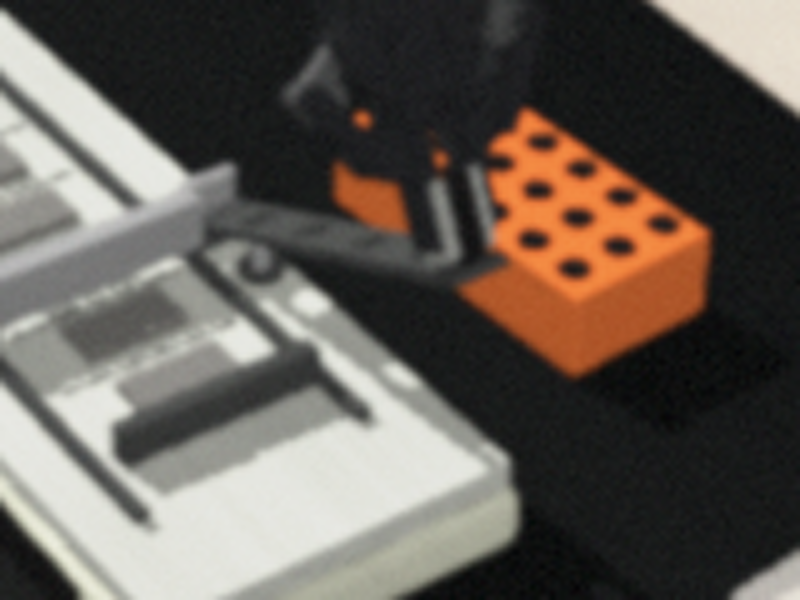

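>>> {"name": "play_rows", "arguments": {
  "deltas": [
    [[0, 0, 0], [6, 0, -2.9], 8],
    [[0, 0, 0], [13.4, 0, -6.5], 8],
    [[0, 0, 0], [13.4, 0, -6.5], 8],
    [[0, 0, 0], [13.4, 0, -6.5], 8],
    [[0, 0, 0], [13.4, 0, -6.5], 8],
    [[0, 0, 0], [13.4, 0, -6.5], 8],
    [[0, 0, 0], [13.4, 0, -6.5], 8],
    [[0, 0, 0], [13.4, 0, -6.5], 8],
    [[0, 0, 0], [13.4, 0, -6.5], 8],
    [[0, 0, 0], [13.4, 0, -6.5], 8],
    [[0, 0, 0], [13.4, 0, -6.5], 8],
    [[0, 0, 0], [13.4, 0, -6.5], 8],
    [[0, 0, 0], [13.4, 0, -6.5], 8],
    [[0, 0, 0], [13.4, 0, -6.5], 8],
    [[0, 0, 0], [13.4, 0, -6.5], 8],
    [[0, 0, 0], [6, 0, -2.9], 8],
    [[0, 0, 0], [0, 0, 0], 8],
    [[0, 0, 0], [0, 0, 0], 8]
  ]
}}

```text
time_s: 8.15
position: [627.7, 189.2, 175.5]
eef_rot: [0.67, 0.707, -0.155, 0.163]
wrist_force: [2.0, 1.7, -0.3]
opening: 11.3
```

```bash
python3 - <<'E'
from meas import *; from arc import arc
go((80,-222,87),3.04,True); arc(.452,0,10,0)
snap('side','s5',(200,180,420,340),3.6,[])
E
```

```text
pos [627.7 189.2 175.5] sh [81.3 29. ] yaw 3.07 tilt 25.96 turn z 0.03 shift [-251.    -1.3   88.5] F [ 2.   1.7 -0.3] op 11.3 t 8.15
[[0, np.float64(2.59), 0], [np.float64(-0.96), 0, np.float64(9.65)], 8], [[0, np.float64(2.59), 0], [np.float64(-0.96), 0, np.float64(9.65)], 8], [[0, np.float64(2.59), 0], [np.float64(-0.96), 0, np.float64(9.65)], 8], [[0, np.float64(2.59), 0], [np.float64(-0.96), 0, np.float64(9.65)], 8], [[0, np.float64(2.59), 0], [np.float64(-0.96), 0, np.float64(9.65)], 8], [[0, np.float64(2.59), 0], [np.float64(-0.96), 0, np.float64(9.65)], 8], [[0, np.float64(2.59), 0], [np.float64(-0.96), 0, np.float64(9.65)], 8], [[0, np.float64(2.59), 0], [np.float64(-0.96), 0, np.float64(9.65)], 8], [[0, np.float64(2.59), 0], [np.float64(-0.96), 0, np.float64(9.65)], 8], [[0, np.float64(2.59), 0], [np.float64(-0.96), 0, np.float64(9.65)], 8],
```

View pics/s5.png

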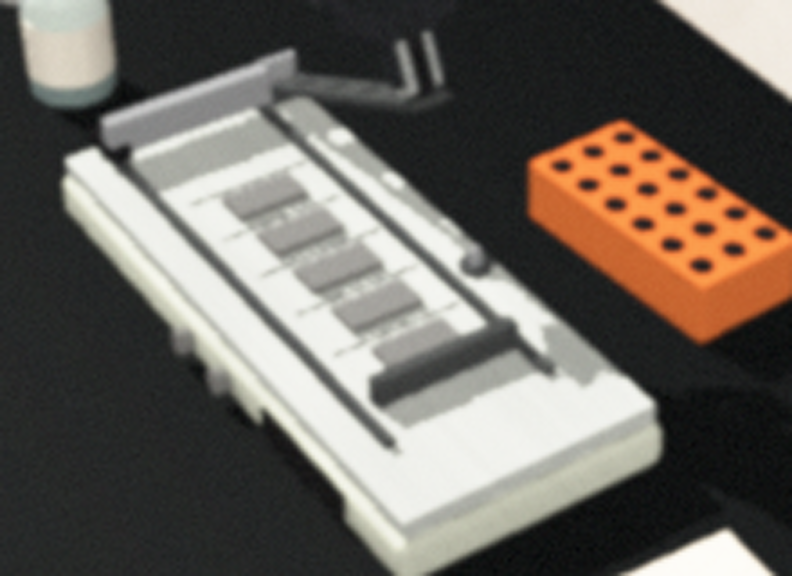

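>>> {"name": "play_rows", "arguments": {
  "deltas": [
    [[0, 2.59, 0], [-1, 0, 9.4], 8],
    [[0, 2.59, 0], [-1, 0, 9.4], 8],
    [[0, 2.59, 0], [-1, 0, 9.4], 8],
    [[0, 2.59, 0], [-1, 0, 9.4], 8],
    [[0, 2.59, 0], [-1, 0, 9.4], 8],
    [[0, 2.59, 0], [-1, 0, 9.4], 8],
    [[0, 2.59, 0], [-1, 0, 9.4], 8],
    [[0, 2.59, 0], [-1, 0, 9.4], 8],
    [[0, 2.59, 0], [-1, 0, 9.3], 8],
    [[0, 2.59, 0], [-1, 0, 9.2], 8],
    [[0, 0, 0], [0, 0, 0], 8],
    [[0, 0, 0], [0, 0, 0], 24],
    [[0, 0, 0], [0, 0, 0], 24],
    [[0, 0, 0], [0, 0, -10], 24],
    [[0, 0, 0], [0, 0, -30], 24],
    [[0, 0, 0], [0, 0, -40], 24],
    [[0, 0, 0], [0, 0, -40], 60],
    [[0, 0, 0], [0, 0, -40], 60],
    [[0, 0, 0], [0, 0, 0], 60]
  ]
}}

```text
time_s: 10.1
position: [631.8, 157.3, 255.5]
eef_rot: [0.688, 0.726, 0.003, 0.004]
wrist_force: [0.6, 0.4, 0.2]
opening: 59.9
```

```bash
python3 - <<'E'
from meas import *
print(plates(cam('top'))); print(plates(cam('side')))
go((414.8,-374.8,120),3.1)
go((414.8,-374.8,120),-1)
snap('top','t6');snap('side','s6')
E
```

```text
[(349.5, 808.9, 147, 93, -73.1), (414.8, -374.9, 85, 44, 3.8), (441.3, -301.1, 84, 42, -7.1), (576.9, -336.0, 84, 43, -0.3)]
[(408.4, -379.7, 93, 55, 5.9), (437.2, -304.4, 89, 60, -6.8), (571.5, -339.4, 91, 57, -1.8), (352.4, 813.8, 196, 129, -72.4)]
pos [629.8 156.9 250. ] sh [81.8 -3.4] yaw 3.08 tilt 0.17 turn z -0.02 shift [-519.3 -243.5  130. ] F [-0.3 -0.6 -1.1] op 59.9 t 10.2
pos [629.8 156.9 250. ] sh [81.8 -3.4] yaw 3.08 tilt 0.17 turn z 4.08 shift [-535.4 -205.7  130. ] F [-0.3 -0.6 -1.1] op 59.9 t 10.2
```

View pics/t6.png

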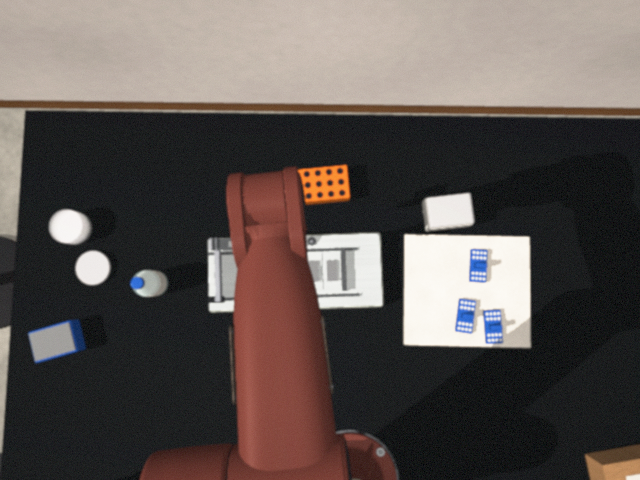

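View pics/s6.png

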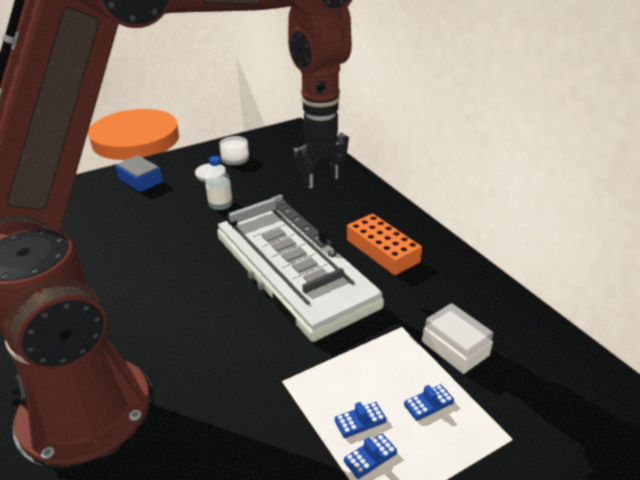

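```bash
sed -i 's/^P0=.*/P0=[550,157.5,0.053]/' meas.py; python3 - <<'E'
from meas import *
go((576.9,-336,110),-.3)
E
```

```text
pos [628.8 156.7 247.5] sh [78.6 -5. ] yaw 3.07 tilt 0.15 turn z 3.37 shift [-492.9  -49.3  137.5] F [-0.   1.5 -0.4] op 59.6 t 10.3
```

>>> {"name": "play_rows", "arguments": {
  "deltas": [
    [[0, 0, 3.37], [0, 0, 0], 60],
    [[0, 0, 0], [-13, -1.3, 0], 60],
    [[0, 0, 0], [-32, -3.2, 5], 60],
    [[0, 0, 0], [-32, -3.2, 5], 60],
    [[0, 0, 0], [-32, -3.2, 5], 60],
    [[0, 0, 0], [-32, -3.2, 5], 60],
    [[0, 0, 0], [-32, -3.2, 5], 60],
    [[0, 0, 0], [-32, -3.2, 5], 60],
    [[0, 0, 0], [-32, -3.2, 5], 60],
    [[0, 0, 0], [-32, -3.2, 5], 60],
    [[0, 0, 0], [-32, -3.2, 5], 60],
    [[0, 0, 0], [-32, -3.2, 5], 60],
    [[0, 0, 0], [-32, -3.2, 5], 60],
    [[0, 0, 0], [-32, -3.2, 5], 60],
    [[0, 0, 0], [-32, -3.2, 5], 60],
    [[0, 0, 0], [-32, -3.2, 5], 60],
    [[0, 0, 0], [-32, -3.2, 5], 60],
    [[0, 0, 0], [0, 0, 0], 60],
    [[0, 0, 0], [0, 0, 0], 60]
  ]
}}

```text
time_s: 12.2
position: [576.2, -336.9, 173.1]
eef_rot: [0.709, 0.705, -0.001, -0.0]
wrist_force: [-0.0, 0.3, -0.4]
opening: 59.7
```

```bash
python3 - <<'E'
from meas import *
go((576.9,-336,38),-.3)
pts=[T((80,-49,67))]+[T((x,y,56)) for x in(-28,28) for y in(-114,-86,-64,-36,-14,14,36,64,86,114)]+[T((-45,-125,72)),T((45,-125,72))]
snap('top','t7',(200,225,400,325),4,pts); snap('side','s7',(210,195,400,345),4,pts)
E
```

```text
pos [ 576.2 -336.9  173.1] sh [-1.000e-01 -4.951e+02] yaw -0.36 tilt 0.1 turn z -0.06 shift [  0.9   0.7 135.1] F [-0.   0.3 -0.4] op 59.7 t 12.2
```

View pics/t7.png

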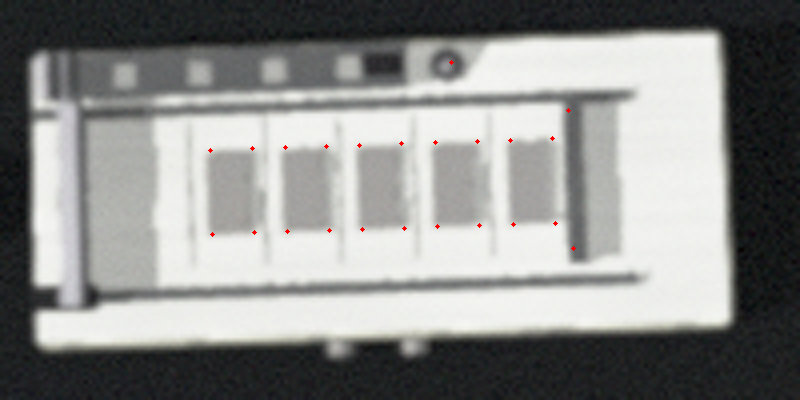

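View pics/s7.png

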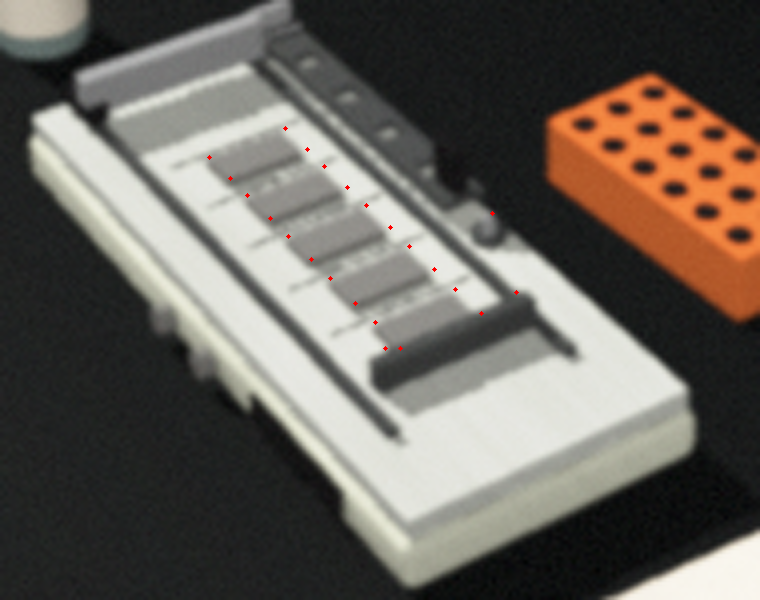

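>>> {"name": "play_rows", "arguments": {
  "deltas": [
    [[0, 0, 0], [0.9, 0.7, 35], 50],
    [[0, 0, 0], [0, 0, 40], 50],
    [[0, 0, 0], [0, 0, 30], 50],
    [[0, 0, 0], [0, 0, 20], 50],
    [[0, 0, 0], [0, 0, 9], 50],
    [[0, 0, 0], [0, 0, 0], 50],
    [[0, 0, 0], [0, 0, 0], 10],
    [[0, 0, 0], [0, 0, 0], 10],
    [[0, 0, 0], [0, 0, 0], 10],
    [[0, 0, 0], [0, 0, 0], 10],
    [[0, 0, 0], [0, 0, 0], 10],
    [[0, 0, 0], [0, 0, 0], 10]
  ],
  "grip_force": 40
}}

```text
time_s: 13.5
position: [579.1, -336.2, 41.8]
eef_rot: [0.709, 0.705, -0.0, 0.002]
wrist_force: [-0.5, 0.4, 6.4]
opening: 12.7
```

```bash
python3 - <<'E'
from meas import *
go((576.9,-336,38),-.3)
snap('side','s8',(380,340,540,460),5)
E
```

```text
pos [ 579.1 -336.2   41.8] sh [   2.9 -494.5] yaw -0.32 tilt 0.22 turn z -0.02 shift [ 0.2 -2.2  3.8] F [-0.5  0.4  6.4] op 12.7 t 13.5
```

View pics/s8.png

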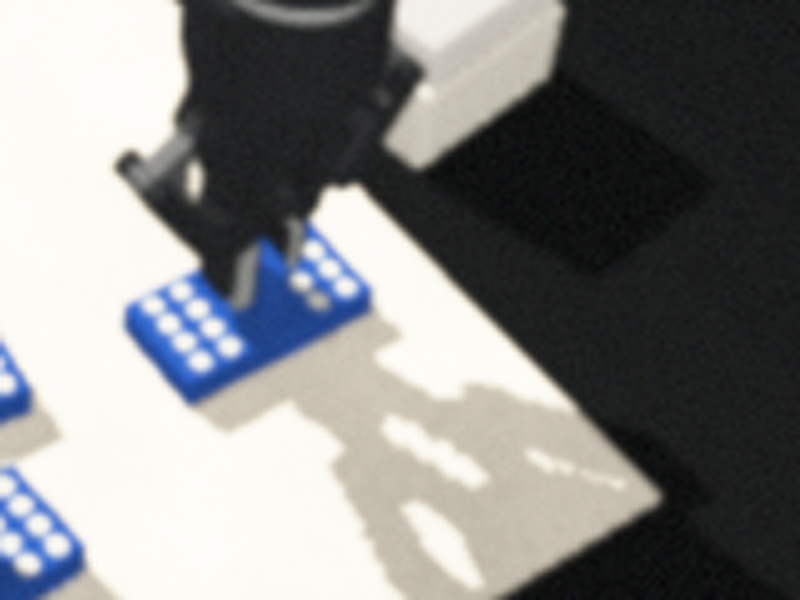

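>>> {"name": "play_rows", "arguments": {
  "deltas": [
    [[0, 0, 0], [0, 0, 0], 10],
    [[0, 0, 0], [0, 0, -10], 10],
    [[0, 0, 0], [0, 0, -30], 10],
    [[0, 0, 0], [0, 0, -40], 10],
    [[0, 0, 0], [0, 0, -30], 10],
    [[0, 0, 0], [0, 0, 0], 10]
  ],
  "grip_force": 60
}}

```text
time_s: 14.15
position: [580.4, -337.1, 156.0]
eef_rot: [0.709, 0.705, 0.0, 0.005]
wrist_force: [1.1, -0.5, -1.4]
opening: 12.5
```

```bash
python3 - <<'E'
from meas import *
go((0,-100,120),3.04,True)
snap('side','s9',(360,270,560,420),4)
E
```

```text
pos [ 580.4 -337.1  156. ] sh [   4.2 -495.5] yaw -0.32 tilt 0.54 turn z -3.36 shift [395.5  -4.2  36. ] F [ 1.1 -0.5 -1.4] op 12.5 t 14.15
```

View pics/s9.png

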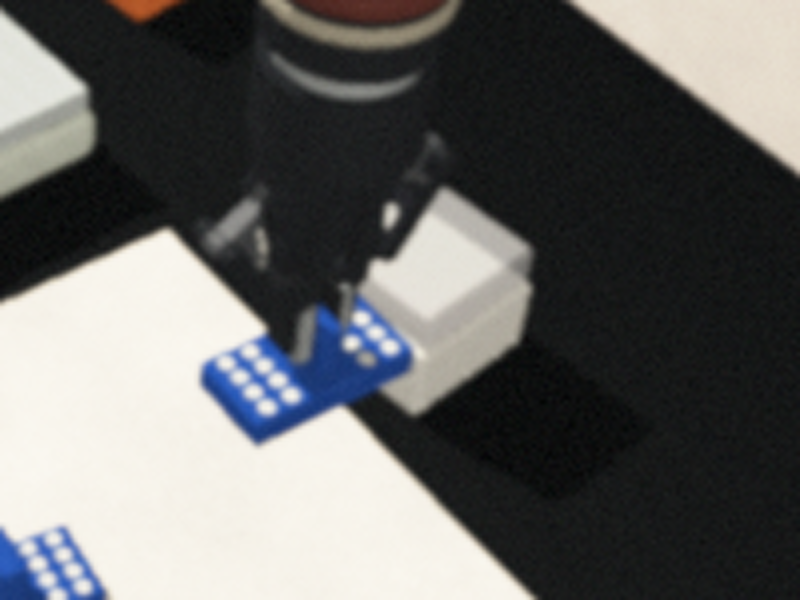

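>>> {"name": "play_rows", "arguments": {
  "deltas": [
    [[0, 0, -3.36], [0, 0, 0], 10],
    [[0, 0, 0], [15.5, 0, 0], 10],
    [[0, 0, 0], [30, -0.4, 0], 10],
    [[0, 0, 0], [40, -0.4, 0], 10],
    [[0, 0, 0], [40, -0.4, 0], 10],
    [[0, 0, 0], [40, -0.4, 0], 10],
    [[0, 0, 0], [40, -0.4, 0], 10],
    [[0, 0, 0], [40, -0.4, 0], 10],
    [[0, 0, 0], [40, -0.4, 0], 10],
    [[0, 0, 0], [40, -0.4, 0], 10],
    [[0, 0, 0], [40, -0.4, 0], 10],
    [[0, 0, 0], [20, -0.4, 0], 10],
    [[0, 0, 0], [10, -0.4, 0], 10],
    [[0, 0, 0], [0, 0, 0], 10],
    [[0, 0, 0], [0, 0, 0], 10],
    [[0, 0, 0], [0, 0, 0], 10]
  ]
}}

```text
time_s: 15.8
position: [552.9, 58.2, 149.4]
eef_rot: [0.689, 0.725, -0.001, 0.001]
wrist_force: [-0.3, -0.1, -1.3]
opening: 13.1
```

```bash
python3 - <<'E'
from meas import *
go((0,-100,100),3.04,True)
E
```

```text
pos [552.9  58.2 149.4] sh [ -2.4 -99.4] yaw 2.95 tilt 0.12 turn z -0.09 shift [-0.6  2.4 49.4] F [-0.3 -0.1 -1.3] op 13.1 t 15.8
```

>>> {"name": "play_rows", "arguments": {
  "deltas": [
    [[0, 0, 0], [0.4, 2.4, 20], 10],
    [[0, 0, 0], [0, 0, 15], 10],
    [[0, 0, 0], [0, 0, 8], 10],
    [[0, 0, 0], [0, 0, 2], 10],
    [[0, 0, 0], [0, 0, 0], 10],
    [[0, 0, 0], [0, 0, 0], 10]
  ]
}}

```text
time_s: 16.4
position: [555.7, 59.4, 105.1]
eef_rot: [0.688, 0.725, -0.0, 0.001]
wrist_force: [0.1, -0.5, -0.3]
opening: 13.3
```

```bash
python3 - <<'E'
from meas import *
go((0,-100,100),3.04,True)
snap('side','s10',(210,195,400,345),4)
E
```

```text
pos [555.7  59.4 105.1] sh [  0.4 -98.2] yaw 3.02 tilt 0.12 turn z -0.02 shift [-1.8 -0.4  5.1] F [ 0.1 -0.5 -0.3] op 13.3 t 16.4
```

View pics/s10.png

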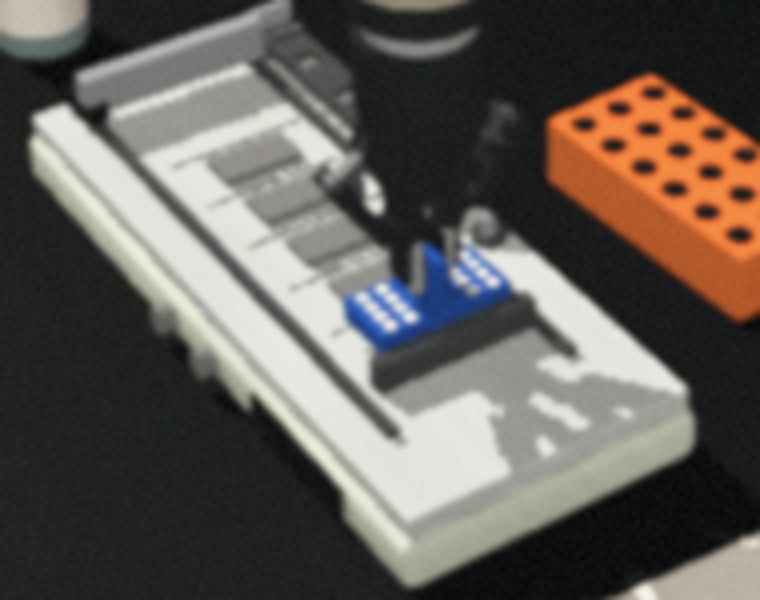

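>>> {"name": "play_rows", "arguments": {
  "deltas": [
    [[0, 0, 0], [-0.8, 0, 3], 10],
    [[0, 0, 0], [0, 0, 2], 10],
    [[0, 0, 0], [0, 0, 2], 10],
    [[0, 0, 0], [0, 0, 2], 10],
    [[0, 0, 0], [0, 0, 0], 10]
  ]
}}

```text
time_s: 16.95
position: [555.3, 58.9, 95.5]
eef_rot: [0.688, 0.726, -0.001, 0.001]
wrist_force: [-0.4, 0.8, 0.0]
opening: 12.6
```

>>> {"name": "play_rows", "arguments": {
  "deltas": [
    [[0, 0, 0], [0, 0, 2], 10],
    [[0, 0, 0], [0, 0, 2], 10],
    [[0, 0, 0], [0, 0, 0], 10]
  ]
}}

```text
time_s: 17.25
position: [555.4, 58.9, 91.8]
eef_rot: [0.688, 0.726, -0.0, 0.001]
wrist_force: [-0.8, -1.2, 6.8]
opening: 12.6
```

>>> {"name": "play_rows", "arguments": {
  "deltas": [
    [[0, 0, 0], [0, 0, 2], 10],
    [[0, 0, 0], [0, 0, 2], 10],
    [[0, 0, 0], [0, 0, 0], 10]
  ]
}}

```text
time_s: 17.55
position: [555.7, 58.6, 91.3]
eef_rot: [0.688, 0.726, -0.0, 0.002]
wrist_force: [-15.7, -3.3, 48.2]
opening: 13.1
```

>>> {"name": "play_rows", "arguments": {
  "deltas": [
    [[0, 0, 0], [0, 0, 1], 10],
    [[0, 0, 0], [0, 0, 1], 10],
    [[0, 0, 0], [0, 0, 0], 10]
  ]
}}

```text
time_s: 17.85
position: [555.7, 58.6, 91.2]
eef_rot: [0.688, 0.726, 0.0, 0.002]
wrist_force: [-24.1, -3.7, 72.1]
opening: 12.8
```

>>> {"name": "play_rows", "arguments": {
  "deltas": [
    [[0, 0, 0], [0, 0, -4.5], 10],
    [[0, 0, 0], [0, 0, 0], 10],
    [[0, 0, 0], [0, 0, 0], 30],
    [[0, 0, 0], [0, 0, 0], 30],
    [[0, 0, 0], [0, 0, 0], 40],
    [[0, 0, 0], [0, 0, -20], 40],
    [[0, 0, 0], [0, 0, -40], 50],
    [[0, 0, 0], [0, 0, -40], 50],
    [[0, 0, 0], [0, 0, 0], 50]
  ]
}}

```text
time_s: 18.75
position: [558.2, 59.1, 194.7]
eef_rot: [0.688, 0.726, 0.002, 0.003]
wrist_force: [0.3, -0.6, -0.4]
opening: 50.2
```

```bash
python3 - <<'E'
from meas import *
c=snap('side','s11',(210,195,400,345),4)
print(plates(cam('top')));print(plates(c))
go((441.3,-301,110),-7.1)
E
```

```text
[(349.6, 808.1, 145, 94, -72.9), (414.8, -374.9, 85, 44, 3.8), (441.3, -301.1, 84, 42, -7.1)]
[(408.4, -379.7, 93, 55, 5.9), (437.2, -304.4, 89, 60, -6.8), (580.0, 120.2, 99, 63, 2.9), (352.5, 813.8, 196, 129, -72.8)]
pos [555.7  59.1 190.3] sh [  0.5 -98.6] yaw 3.04 tilt 0.13 turn z 10.14 shift [-371.5  -69.1   80.3] F [-0.4  0.9 -1.3] op 49.9 t 18.85
```

View pics/s11.png

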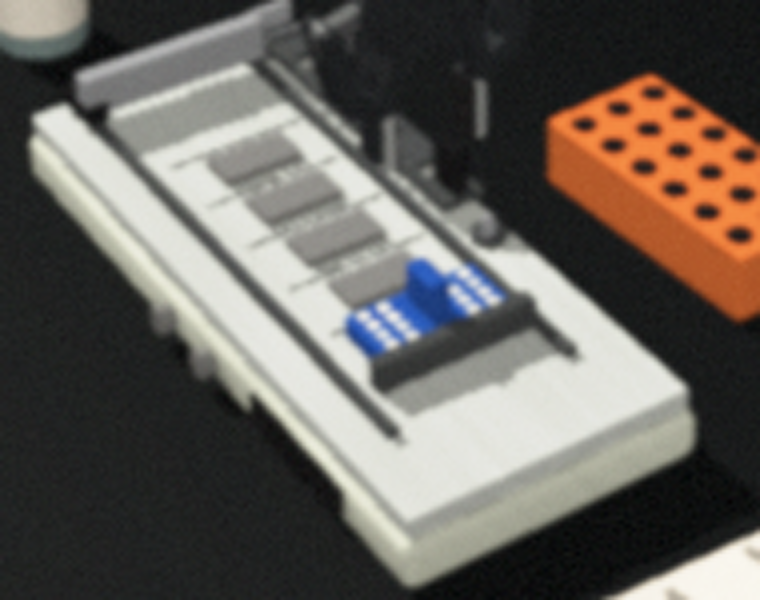

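>>> {"name": "play_rows", "arguments": {
  "deltas": [
    [[0, 0, 5.07], [0, 0, 0], 50],
    [[0, 0, 5.07], [0, 0, 0], 50],
    [[0, 0, 0], [-15, -3, 0], 50],
    [[0, 0, 0], [-30, -6, 0], 50],
    [[0, 0, 0], [-40, -7, 4], 50],
    [[0, 0, 0], [-40, -7, 4], 50],
    [[0, 0, 0], [-40, -7, 4], 50],
    [[0, 0, 0], [-40, -7, 4], 50],
    [[0, 0, 0], [-40, -7, 4], 50],
    [[0, 0, 0], [-40, -7, 4], 50],
    [[0, 0, 0], [-40, -7, 4], 50],
    [[0, 0, 0], [-26.5, -7, 4], 50],
    [[0, 0, 0], [-20, -3, 4], 50],
    [[0, 0, 0], [0, 0, 0], 50],
    [[0, 0, 0], [0, 0, 0], 50],
    [[0, 0, 0], [0, 0, 0], 50]
  ]
}}

```text
time_s: 20.45
position: [441.6, -300.4, 154.3]
eef_rot: [0.749, 0.662, -0.0, 0.0]
wrist_force: [0.1, 1.1, 0.4]
opening: 49.9
```

```bash
python3 - <<'E'
from meas import *
c=cam('top');print(plates(c));s=snap('side','s12',(330,360,450,470),5);print(plates(s))
snap('top','t12',(200,225,400,325),4,[T((x,-100+y,66)) for x in(-45,45) for y in(-22,22)])
go((442,-301,39),-7.1)
E
```

```text
[(349.3, 809.0, 147, 94, -72.9), (441.3, -301.1, 84, 42, -7.1), (559.2, 56.7, 87, 44, 1.2)]
[(408.4, -379.7, 93, 55, 5.9), (437.2, -304.4, 89, 60, -6.8), (580.0, 120.2, 99, 63, 2.9)]
pos [ 442.1 -300.5  154.7] sh [-132.  -451.6] yaw -7.01 tilt 0.1 turn z 0.09 shift [ -0.5  -0.  115.7] F [-0.2 -0.5 -0.6] op 50.2 t 20.6
```

View pics/t12.png

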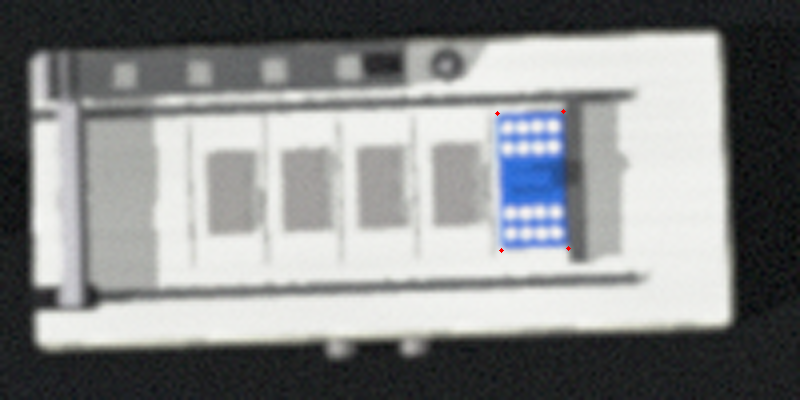

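View pics/s12.png

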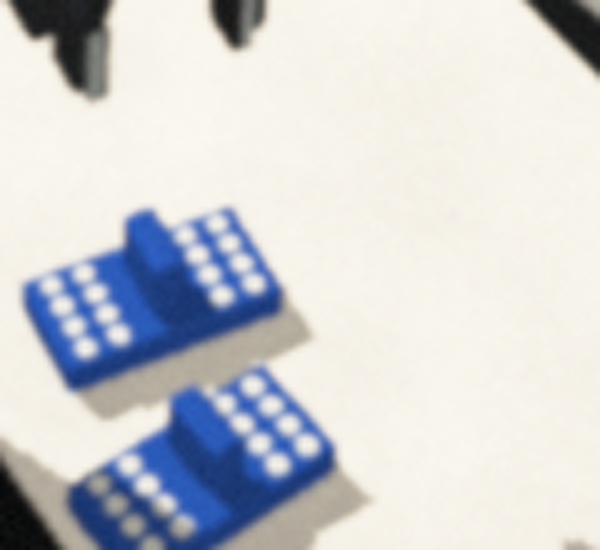

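>>> {"name": "play_rows", "arguments": {
  "deltas": [
    [[0, 0, 0], [-0.5, 0, 30], 50],
    [[0, 0, 0], [0, 0, 40], 50],
    [[0, 0, 0], [0, 0, 25], 50],
    [[0, 0, 0], [0, 0, 12], 50],
    [[0, 0, 0], [0, 0, 5], 50],
    [[0, 0, 0], [0, 0, 0], 50],
    [[0, 0, 0], [0, 0, 0], 10],
    [[0, 0, 0], [0, 0, 0], 10],
    [[0, 0, 0], [0, 0, 0], 10],
    [[0, 0, 0], [0, 0, 0], 10],
    [[0, 0, 0], [0, 0, 0], 10],
    [[0, 0, 0], [0, 0, 0], 10]
  ],
  "grip_force": 60
}}

```text
time_s: 21.8
position: [442.5, -302.5, 43.9]
eef_rot: [0.75, 0.662, -0.0, 0.002]
wrist_force: [0.3, 0.7, 6.9]
opening: 12.4
```

>>> {"name": "play_rows", "arguments": {
  "deltas": [
    [[0, 0, 0], [0, 0, -10], 10],
    [[0, 0, 0], [0, 0, -30], 10],
    [[0, 0, 0], [0, 0, -40], 10],
    [[0, 0, 0], [0, 0, -30], 10],
    [[0, 0, 0], [0, 0, 0], 10],
    [[0, 0, 0], [0, 0, 0], 10],
    [[0, 0, 0], [0, 0, 0], 10]
  ]
}}

```text
time_s: 22.5
position: [441.2, -301.2, 152.0]
eef_rot: [0.75, 0.662, -0.001, -0.0]
wrist_force: [0.2, 0.1, -1.0]
opening: 12.4
```

```bash
python3 - <<'E'
from meas import *
go((-2,-50,140),3.04,True)
snap('side','s13',(330,300,450,400),6)
E
```

```text
pos [ 441.2 -301.2  152. ] sh [-132.9 -452.3] yaw -7.1 tilt 0.07 turn z -10.14 shift [402.3 130.9  12. ] F [ 0.2  0.1 -1. ] op 12.4 t 22.5
```

View pics/s13.png

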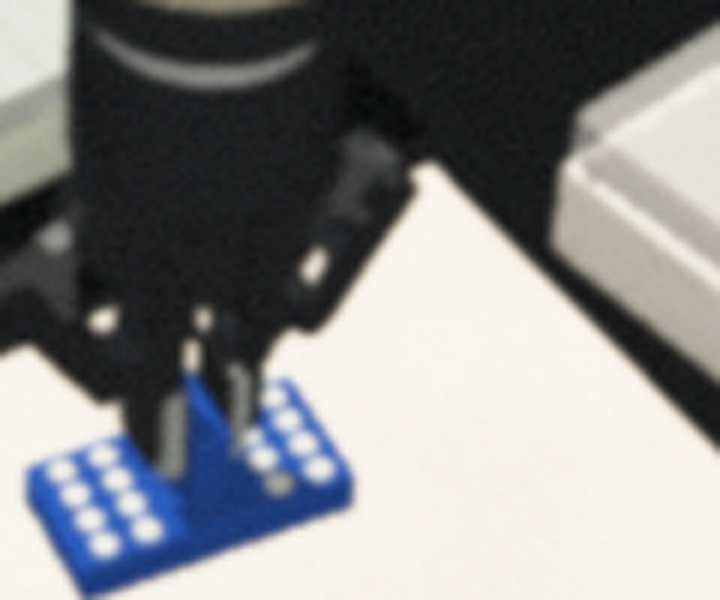

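>>> {"name": "play_rows", "arguments": {
  "deltas": [
    [[0, 0, -5.07], [0, 0, 0], 10],
    [[0, 0, -5.07], [0, 0, 0], 10],
    [[0, 0, 0], [15, 5, 0], 10],
    [[0, 0, 0], [30, 10, 0], 10],
    [[0, 0, 0], [40, 13, 0], 10],
    [[0, 0, 0], [40, 13, 0], 10],
    [[0, 0, 0], [40, 13, 0], 10],
    [[0, 0, 0], [40, 13, 0], 10],
    [[0, 0, 0], [40, 13, 0], 10],
    [[0, 0, 0], [40, 13, 0], 10],
    [[0, 0, 0], [40, 13, 0], 10],
    [[0, 0, 0], [40, 13, 0], 10],
    [[0, 0, 0], [25, 8, 0], 10],
    [[0, 0, 0], [12, 4, 0], 10],
    [[0, 0, 0], [0, 0, 0], 10],
    [[0, 0, 0], [0, 0, 0], 10],
    [[0, 0, 0], [0, 0, 0], 10]
  ]
}}

```text
time_s: 24.25
position: [550.8, 105.6, 151.7]
eef_rot: [0.689, 0.725, -0.001, 0.0]
wrist_force: [1.5, -0.6, -2.5]
opening: 12.7
```

```bash
python3 - <<'E'
from meas import *
go((-2,-49,105),3.04,True)
E
```

```text
pos [550.8 105.6 151.7] sh [ -1.9 -51.9] yaw 2.94 tilt 0.13 turn z -0.1 shift [ 2.9 -0.1 46.7] F [ 1.5 -0.6 -2.5] op 12.7 t 24.25
```

>>> {"name": "play_rows", "arguments": {
  "deltas": [
    [[0, 0, 0], [2, 0, 20], 10],
    [[0, 0, 0], [0, 0, 18], 10],
    [[0, 0, 0], [0, 0, 8], 10],
    [[0, 0, 0], [0, 0, 0], 10],
    [[0, 0, 0], [0, 0, 0], 10]
  ]
}}

```text
time_s: 24.75
position: [551.5, 108.0, 106.5]
eef_rot: [0.688, 0.725, -0.0, 0.001]
wrist_force: [-0.4, -0.6, -0.8]
opening: 12.9
```

```bash
python3 - <<'E'
from meas import *
go((-2,-49,91),3.04,True)
E
```

```text
pos [551.5 108.  106.5] sh [ -1.1 -49.5] yaw 2.99 tilt 0.11 turn z -0.05 shift [ 0.5 -0.9 15.5] F [-0.4 -0.6 -0.8] op 12.9 t 24.75
```

>>> {"name": "play_rows", "arguments": {
  "deltas": [
    [[0, 0, 0], [0, 0, 5], 10],
    [[0, 0, 0], [0, 0, 3], 10],
    [[0, 0, 0], [0, 0, 2], 10],
    [[0, 0, 0], [0, 0, 2], 10],
    [[0, 0, 0], [0, 0, 2], 10],
    [[0, 0, 0], [0, 0, 2], 10],
    [[0, 0, 0], [0, 0, 1], 10],
    [[0, 0, 0], [0, 0, 0], 10]
  ]
}}

```text
time_s: 25.55
position: [552.0, 108.5, 93.7]
eef_rot: [0.688, 0.726, 0.001, 0.002]
wrist_force: [-16.3, -2.6, 58.2]
opening: 12.3
```

>>> {"name": "play_rows", "arguments": {
  "deltas": [
    [[0, 0, 0], [0, 0, 2], 10],
    [[0, 0, 0], [0, 0, 0], 10]
  ]
}}

```text
time_s: 25.75
position: [552.0, 108.5, 93.6]
eef_rot: [0.688, 0.726, 0.001, 0.003]
wrist_force: [-25.1, -4.5, 80.1]
opening: 12.7
```

>>> {"name": "play_rows", "arguments": {
  "deltas": [
    [[0, 0, 0], [0, 0, -5], 10],
    [[0, 0, 0], [0, 0, 0], 10],
    [[0, 0, 0], [0, 0, 0], 30],
    [[0, 0, 0], [0, 0, 0], 30],
    [[0, 0, 0], [0, 0, 0], 40],
    [[0, 0, 0], [0, 0, -20], 40],
    [[0, 0, 0], [0, 0, -40], 50],
    [[0, 0, 0], [0, 0, -40], 50],
    [[0, 0, 0], [0, 0, 0], 50]
  ]
}}

```text
time_s: 26.65
position: [554.0, 109.0, 196.5]
eef_rot: [0.688, 0.726, 0.002, 0.003]
wrist_force: [1.0, 0.7, -0.1]
opening: 50.4
```

```bash
python3 - <<'E'
from meas import *
c=snap('side','s14',(210,195,400,345),4)
print(plates(cam('top')));print(plates(c))
go((415,-375,150),3.8)
E
```

```text
[(349.8, 808.1, 144, 94, -73.1), (414.5, -374.9, 86, 44, 3.8)]
[(408.5, -380.3, 93, 54, 5.9), (576.5, 147.0, 118, 101, -84.2), (352.5, 813.7, 196, 129, -72.4)]
pos [551.6 108.7 192.2] sh [ -1.  -48.8] yaw 3.04 tilt 0.12 turn z -0.76 shift [-473.6 -168.4   42.2] F [-0.7  0.1 -0.4] op 49.9 t 26.75
```

View pics/s14.png

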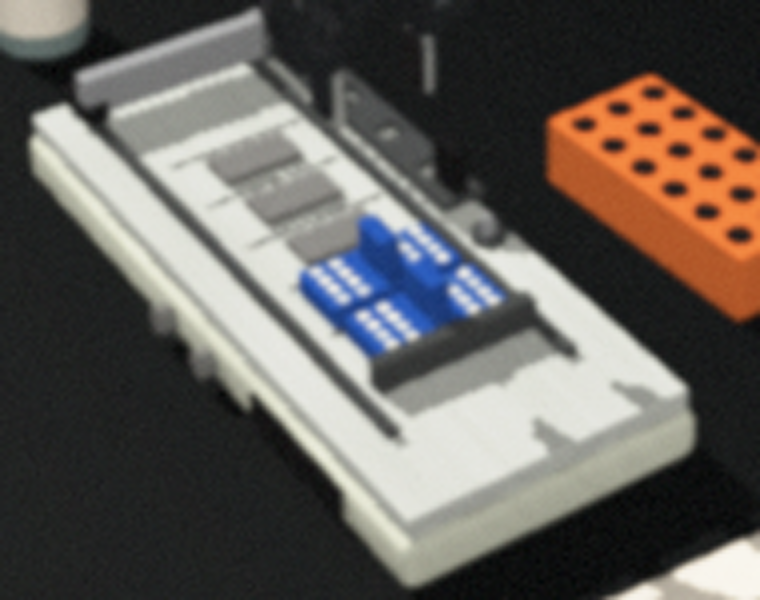

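>>> {"name": "play_rows", "arguments": {
  "deltas": [
    [[0, 0, -0.5], [0, 0, 0], 50],
    [[0, 0, 0], [-15, -5, 0], 50],
    [[0, 0, 0], [-30, -10, 0], 50],
    [[0, 0, 0], [-40, -14.5, 4], 50],
    [[0, 0, 0], [-40, -14.5, 4], 50],
    [[0, 0, 0], [-40, -14.5, 4], 50],
    [[0, 0, 0], [-40, -14.5, 4], 50],
    [[0, 0, 0], [-40, -14.5, 4], 50],
    [[0, 0, 0], [-40, -14.5, 4], 50],
    [[0, 0, 0], [-40, -14.5, 4], 50],
    [[0, 0, 0], [-40, -14.5, 4], 50],
    [[0, 0, 0], [-40, -14.5, 4], 50],
    [[0, 0, 0], [-38, -12, 4], 50],
    [[0, 0, 0], [-20, -7, 0], 50],
    [[0, 0, 0], [-10, -4, 0], 50],
    [[0, 0, 0], [0, 0, 0], 50],
    [[0, 0, 0], [0, 0, 0], 50],
    [[0, 0, 0], [0, 0, 0], 50]
  ]
}}

```text
time_s: 28.55
position: [412.4, -372.6, 152.7]
eef_rot: [0.684, 0.729, -0.0, 0.0]
wrist_force: [-0.4, 0.3, 0.1]
opening: 50.2
```

```bash
python3 - <<'E'
from meas import *
print(plates(cam('top')));print(plates(cam('side')))
c=cam('side');snap('side','s15',(330,330,450,470),4)
snap('top','t15',(200,225,400,325),4,[T((x,s+y,66)) for s in (-100,-50,0) for x in(-45,45) for y in(-22,22)])
go((416,-375,43),3.5)
E
```

```text
[(349.2, 809.4, 146, 93, -72.9), (414.5, -374.9, 86, 44, 4.2), (555.7, 82.7, 97, 89, -84.8)]
[(408.5, -380.3, 93, 54, 5.9), (576.5, 147.0, 118, 101, -84.2)]
pos [ 412.5 -373.3  152.9] sh [-165.4 -522.8] yaw 3.6 tilt 0.11 turn z 0.1 shift [ -1.9   3.4 109.9] F [-0.7  0.8  0.5] op 49.9 t 28.8
```

View pics/t15.png

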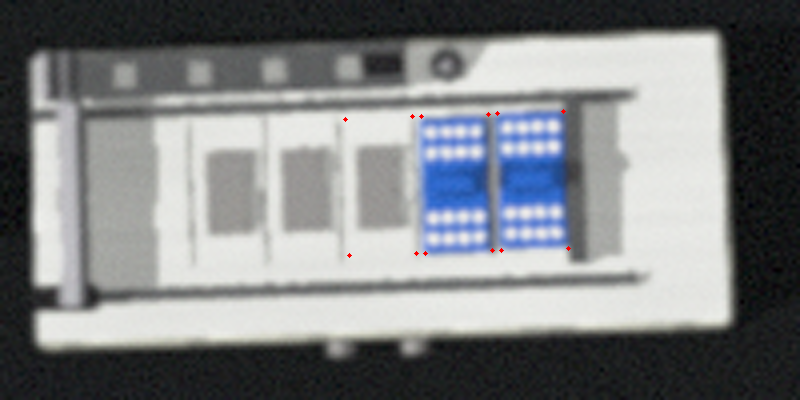

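View pics/s15.png

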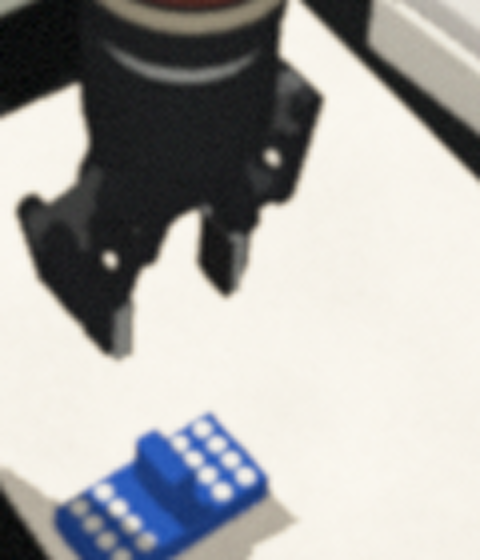

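>>> {"name": "play_rows", "arguments": {
  "deltas": [
    [[0, 0, 0], [-1.9, 3.4, 25], 50],
    [[0, 0, 0], [0, 0, 40], 50],
    [[0, 0, 0], [0, 0, 25], 50],
    [[0, 0, 0], [0, 0, 12], 50],
    [[0, 0, 0], [0, 0, 6], 50],
    [[0, 0, 0], [0, 0, 0], 50],
    [[0, 0, 0], [0, 0, 0], 10],
    [[0, 0, 0], [0, 0, 0], 10],
    [[0, 0, 0], [0, 0, 0], 10],
    [[0, 0, 0], [0, 0, 0], 10],
    [[0, 0, 0], [0, 0, 0], 10],
    [[0, 0, 0], [0, 0, 0], 10]
  ],
  "grip_force": 60
}}

```text
time_s: 30.0
position: [416.3, -376.4, 46.0]
eef_rot: [0.685, 0.729, -0.001, 0.002]
wrist_force: [-1.3, -0.5, 7.2]
opening: 12.6
```

>>> {"name": "play_rows", "arguments": {
  "deltas": [
    [[0, 0, 0], [0, 0, -10], 10],
    [[0, 0, 0], [0, 0, -30], 10],
    [[0, 0, 0], [0, 0, -40], 10],
    [[0, 0, 0], [0, 0, -35], 10],
    [[0, 0, 0], [0, 0, 0], 10],
    [[0, 0, 0], [0, 0, 0], 10],
    [[0, 0, 0], [0, 0, 0], 10]
  ]
}}

```text
time_s: 30.7
position: [415.2, -375.0, 159.1]
eef_rot: [0.685, 0.729, -0.001, -0.0]
wrist_force: [-0.1, 0.5, -1.3]
opening: 12.6
```

```bash
python3 - <<'E'
from meas import *
go((-2,1,155),3.04,True)
snap('side','s16',(330,320,450,420),6)
E
```

```text
pos [ 415.2 -375.   159.1] sh [-162.8 -524.6] yaw 3.54 tilt 0.06 turn z 0.5 shift [525.6 160.8   4.1] F [-0.1  0.5 -1.3] op 12.6 t 30.7
```

View pics/s16.png

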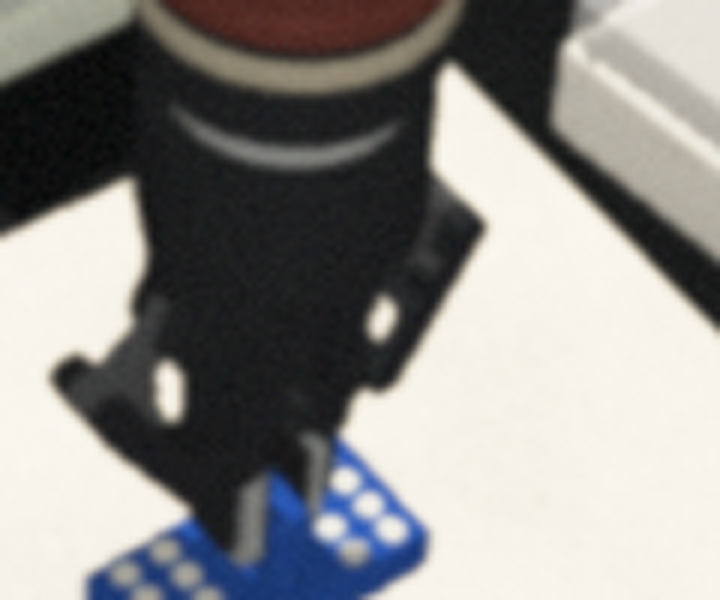

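>>> {"name": "play_rows", "arguments": {
  "deltas": [
    [[0, 0, 0.5], [0, 0, 0], 10],
    [[0, 0, 0], [15, 5, 0], 10],
    [[0, 0, 0], [30, 9, 0], 10],
    [[0, 0, 0], [40, 12, 0], 10],
    [[0, 0, 0], [40, 12, 0], 10],
    [[0, 0, 0], [40, 12, 0], 10],
    [[0, 0, 0], [40, 12, 0], 10],
    [[0, 0, 0], [40, 12, 0], 10],
    [[0, 0, 0], [40, 12, 0], 10],
    [[0, 0, 0], [40, 12, 0], 10],
    [[0, 0, 0], [40, 12, 0], 10],
    [[0, 0, 0], [40, 12, 0], 10],
    [[0, 0, 0], [40, 12, 0], 10],
    [[0, 0, 0], [40, 12, 0], 10],
    [[0, 0, 0], [26, 9, 0], 10],
    [[0, 0, 0], [14, 5, 0], 10],
    [[0, 0, 0], [0, 0, 0], 10],
    [[0, 0, 0], [0, 0, 0], 10],
    [[0, 0, 0], [0, 0, 0], 10]
  ]
}}

```text
time_s: 32.65
position: [547.2, 156.2, 158.7]
eef_rot: [0.688, 0.725, -0.001, 0.001]
wrist_force: [-0.1, -0.6, -1.1]
opening: 12.8
```

```bash
python3 - <<'E'
from meas import *
go((-2,1,110),3.04,True)
E
```

```text
pos [547.2 156.2 158.7] sh [-2.9 -1.1] yaw 2.98 tilt 0.13 turn z -0.06 shift [ 2.1  0.9 48.7] F [-0.1 -0.6 -1.1] op 12.8 t 32.65
```

>>> {"name": "play_rows", "arguments": {
  "deltas": [
    [[0, 0, 0], [1.8, 1, 20], 10],
    [[0, 0, 0], [0, 0, 18], 10],
    [[0, 0, 0], [0, 0, 10], 10],
    [[0, 0, 0], [0, 0, 3], 10],
    [[0, 0, 0], [0, 0, 3], 10],
    [[0, 0, 0], [0, 0, 2], 10],
    [[0, 0, 0], [0, 0, 2], 10],
    [[0, 0, 0], [0, 0, 2], 10],
    [[0, 0, 0], [0, 0, 1], 10],
    [[0, 0, 0], [0, 0, 0], 10]
  ]
}}

```text
time_s: 33.65
position: [549.0, 159.0, 98.1]
eef_rot: [0.688, 0.726, -0.0, 0.001]
wrist_force: [1.4, -0.4, 3.2]
opening: 12.3
```

>>> {"name": "play_rows", "arguments": {
  "deltas": [
    [[0, 0, 0], [0, 0, 2], 10],
    [[0, 0, 0], [0, 0, 2], 10],
    [[0, 0, 0], [0, 0, 0], 10]
  ]
}}

```text
time_s: 33.95
position: [549.1, 159.0, 96.0]
eef_rot: [0.688, 0.726, 0.0, 0.001]
wrist_force: [-7.0, -1.7, 26.2]
opening: 12.6
```

>>> {"name": "play_rows", "arguments": {
  "deltas": [
    [[0, 0, 0], [0, 0, 2], 10],
    [[0, 0, 0], [0, 0, 1], 10],
    [[0, 0, 0], [0, 0, 0], 10]
  ]
}}

```text
time_s: 34.25
position: [549.1, 159.0, 95.9]
eef_rot: [0.688, 0.726, 0.001, 0.002]
wrist_force: [-18.5, -5.0, 60.4]
opening: 12.1
```

>>> {"name": "play_rows", "arguments": {
  "deltas": [
    [[0, 0, 0], [0, 0, -4], 10],
    [[0, 0, 0], [0, 0, 0], 10],
    [[0, 0, 0], [0, 0, 0], 30],
    [[0, 0, 0], [0, 0, 0], 30],
    [[0, 0, 0], [0, 0, 0], 40],
    [[0, 0, 0], [0, 0, -20], 40],
    [[0, 0, 0], [0, 0, -40], 50],
    [[0, 0, 0], [0, 0, -40], 50],
    [[0, 0, 0], [0, 0, 0], 50],
    [[0, 0, 0], [-40, 0, 0], 50],
    [[0, 0, 0], [-40, 0, 0], 50],
    [[0, 0, 0], [-40, 0, 0], 50],
    [[0, 0, 0], [-40, 0, 0], 50],
    [[0, 0, 0], [-40, 0, 0], 50],
    [[0, 0, 0], [-40, 0, 0], 50],
    [[0, 0, 0], [-40, 0, 0], 50],
    [[0, 0, 0], [-20, 0, 0], 50],
    [[0, 0, 0], [0, 0, 0], 50]
  ]
}}

```text
time_s: 36.05
position: [564.2, -143.1, 194.2]
eef_rot: [0.689, 0.724, -0.001, 0.0]
wrist_force: [-0.3, 0.5, -0.2]
opening: 49.9
```

```bash
python3 - <<'E'
from meas import *
pts=[T((x,s+y,66)) for s in (-100,-50,0) for x in(-45,45) for y in(-22,22)]
snap('top','t17',(200,225,400,325),4,pts);snap('side','s17',(210,195,400,345),4)
snap('top','t17f')
go((82,-5,130),3.04,True)
E
```

```text
pos [ 564.1 -139.7  194.7] sh [  -1.6 -297.5] yaw 3.05 tilt 0.08 turn z 0.01 shift [292.5  83.7  64.7] F [1.  0.5 0.3] op 50.3 t 36.2
```

View pics/t17.png

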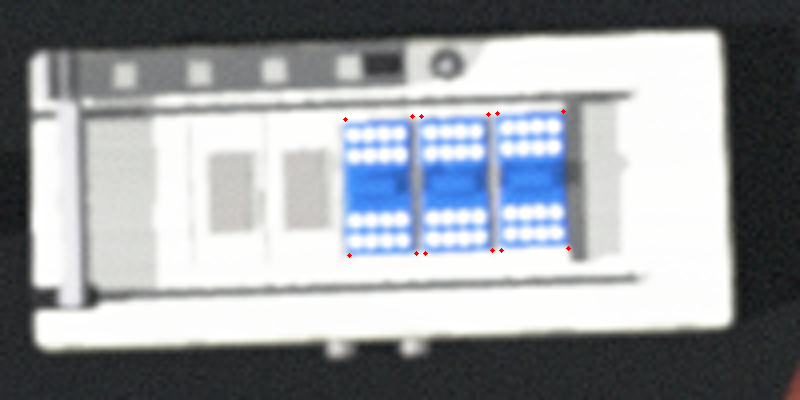

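View pics/s17.png

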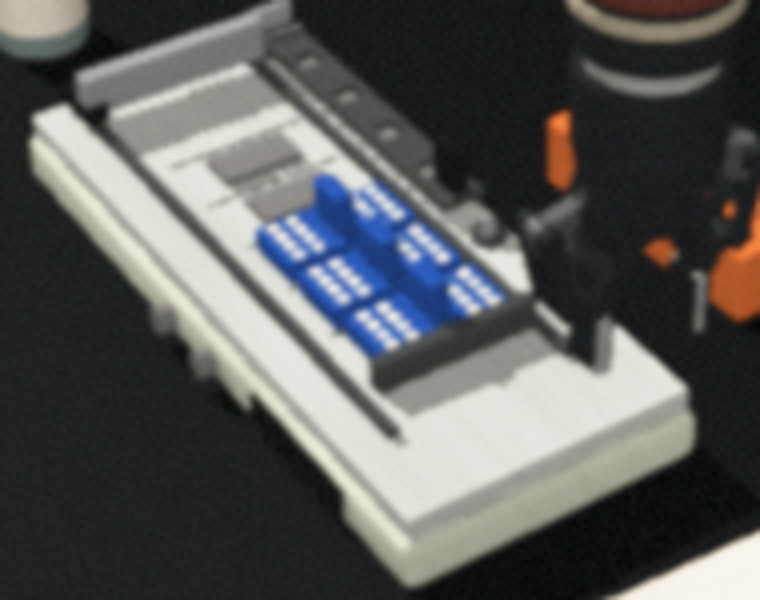

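View pics/t17f.png

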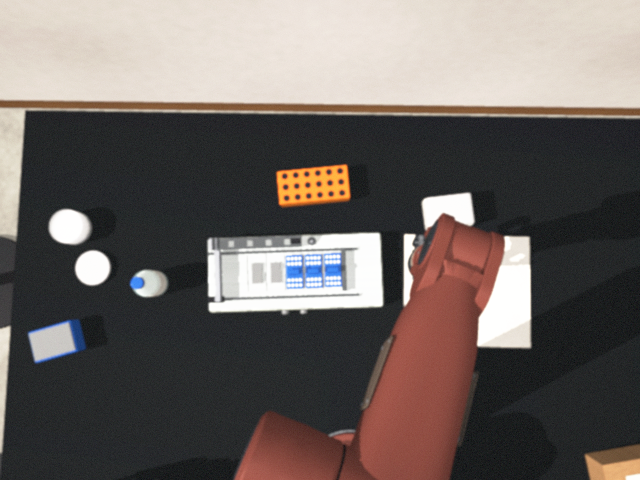

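```bash
python3 - <<'E'
from meas import *
c=cam('top')
print(Ti(ray(c,200+383/4-.5,225+64/4-.5,98)), [Ti(ray(c,200+a/4-.5,225+b/4-.5,64)).round(1) for a,b in((124,75),(199,72),(273,70),(348,67))], 'peg',Ti(ray(c,200+447/4-.5,225+63/4-.5,67)))
E
```

```text
[77.72325963 -5.5983948 ] [array([ 79.4, 169.2]), array([ 79.7, 119.1]), array([79.4, 69.8]), array([79.7, 19.9])] peg [ 79.80459984 -45.9842371 ]
```

>>> {"name": "play_rows", "arguments": {
  "deltas": [
    [[0, 0, 0], [0, 20, 0], 30],
    [[0, 0, 0], [0, 40, 0], 30],
    [[0, 0, 0], [13.2, 21.7, 0], 30],
    [[0, 0, 0], [40, 0, 0], 30],
    [[0, 0, 0], [40, 0, 0], 30],
    [[0, 0, 0], [40, 0, 5], 30],
    [[0, 0, 0], [40, 0, 5], 30],
    [[0, 0, 0], [40, 0, 5], 30],
    [[0, 0, 0], [40, 0, 10], 30],
    [[0, 0, 0], [25, 0, 10], 30],
    [[0, 0, 0], [15, 0, 10], 30],
    [[0, 0, 0], [0, 0, 10], 30],
    [[0, 0, 0], [0, 0, 0], 30],
    [[0, 0, 0], [0, 0, 0], 30],
    [[0, 0, 0], [0, 0, 0], 30]
  ]
}}

```text
time_s: 37.75
position: [631.0, 155.4, 140.4]
eef_rot: [0.689, 0.725, -0.0, 0.001]
wrist_force: [0.6, 0.5, -0.9]
opening: 29.9
```

```bash
python3 - <<'E'
from meas import *
go((80,-4.3,87),3.04,True)
snap('side','s18',(240,170,400,290),5)
E
```

```text
pos [631.  155.4 140.4] sh [80.8 -6.4] yaw 2.95 tilt 0.12 turn z -0.09 shift [ 2.1 -0.8 53.4] F [ 0.6  0.5 -0.9] op 29.9 t 37.75
```

View pics/s18.png

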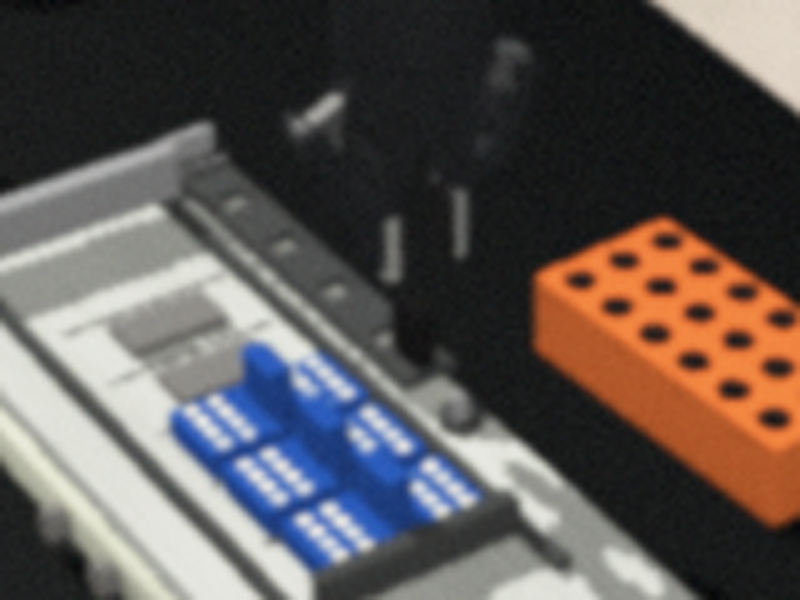

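>>> {"name": "play_rows", "arguments": {
  "deltas": [
    [[0, 0, 0], [1.3, 0, 15], 30],
    [[0, 0, 0], [0, 0, 15], 30],
    [[0, 0, 0], [0, 0, 12], 30],
    [[0, 0, 0], [0, 0, 8], 30],
    [[0, 0, 0], [0, 0, 3], 30],
    [[0, 0, 0], [0, 0, 0], 30],
    [[0, 0, 0], [0, 0, 0], 30],
    [[0, 0, 0], [0, 0, 0], 8],
    [[0, 0, 0], [0, 0, 0], 8],
    [[0, 0, 0], [0, 0, 0], 8],
    [[0, 0, 0], [0, 0, 0], 8],
    [[0, 0, 0], [0, 0, 0], 8],
    [[0, 0, 0], [0, 0, 0], 8]
  ],
  "grip_force": 40
}}

```text
time_s: 39.1
position: [629.8, 157.8, 87.4]
eef_rot: [0.688, 0.726, -0.001, 0.0]
wrist_force: [-5.3, -1.3, 5.2]
opening: 11.5
```

```bash
python3 - <<'E'
from meas import *
go((80,-4.3,87),3.04,True)
E
```

```text
pos [629.8 157.8  87.4] sh [79.7 -3.9] yaw 3.05 tilt 0.11 turn z 0.01 shift [-0.4  0.3  0.4] F [-5.3 -1.3  5.2] op 11.5 t 39.1
```

>>> {"name": "play_rows", "arguments": {
  "deltas": [
    [[0, -2.52, 0], [1.35, 0, -9.35], 8],
    [[0, -2.52, 0], [1.35, 0, -9.35], 8],
    [[0, -2.52, 0], [1.35, 0, -9.35], 8],
    [[0, -2.52, 0], [1.35, 0, -9.35], 8],
    [[0, -2.52, 0], [1.35, 0, -9.35], 8],
    [[0, 0, 0], [0, 0, 0], 8],
    [[0, 0, 0], [0, 0, 0], 8],
    [[0, 0, 0], [0, 0, 0], 8]
  ]
}}

```text
time_s: 39.9
position: [629.2, 168.9, 132.3]
eef_rot: [0.684, 0.721, -0.076, 0.079]
wrist_force: [-4.8, 1.6, -1.2]
opening: 11.1
```

```bash
python3 - <<'E'
from meas import *
go((80,-4.3,87),3.04,True)
snap('side','s19',(210,170,400,310),4)
E
```

```text
pos [629.2 168.9 132.3] sh [79.7  7.2] yaw 3.06 tilt 12.65 turn z 0.02 shift [-11.5   0.3  45.3] F [-4.8  1.6 -1.2] op 11.1 t 39.9
```

View pics/s19.png

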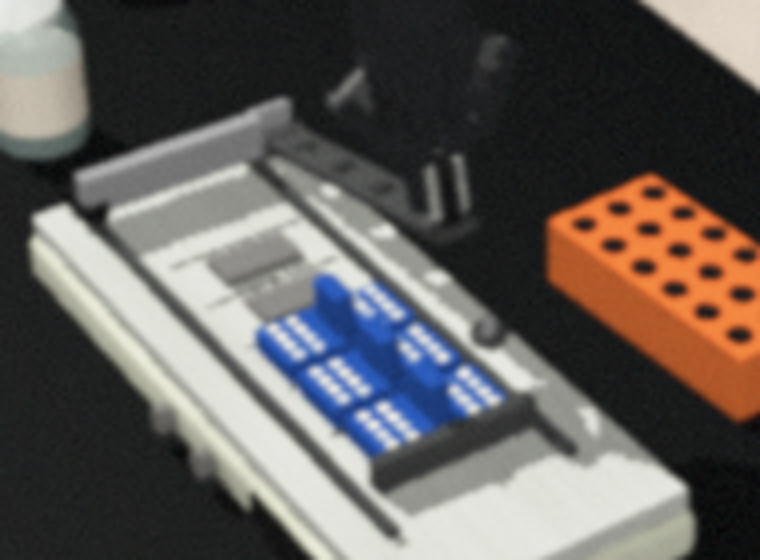

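>>> {"name": "play_rows", "arguments": {
  "deltas": [
    [[0, 0, 0], [-7.5, 0, 1.7], 8],
    [[0, 0, 0], [-14.6, 0, 3.3], 8],
    [[0, 0, 0], [-14.6, 0, 3.3], 8],
    [[0, 0, 0], [-14.6, 0, 3.3], 8],
    [[0, 0, 0], [-14.6, 0, 3.3], 8],
    [[0, 0, 0], [-14.6, 0, 3.3], 8],
    [[0, 0, 0], [-14.6, 0, 3.3], 8],
    [[0, 0, 0], [-14.6, 0, 3.3], 8],
    [[0, 0, 0], [-14.6, 0, 3.3], 8],
    [[0, 0, 0], [-14.6, 0, 3.3], 8],
    [[0, 0, 0], [-14.6, 0, 3.3], 8],
    [[0, 0, 0], [-7.5, 0, 1.7], 8],
    [[0, 0, 0], [0, 0, 0], 8],
    [[0, 0, 0], [0, 0, 0], 8],
    [[0, 0, 0], [0, 0, 0], 8]
  ]
}}

```text
time_s: 41.45
position: [638.3, 3.0, 132.7]
eef_rot: [0.684, 0.721, -0.077, 0.08]
wrist_force: [-5.4, -1.3, 0.5]
opening: 11.6
```

```bash
python3 - <<'E'
from meas import *
go((80,-157.8,132.3),None,True)
snap('side','s20',(260,190,420,310),5); snap('top','t20',(200,225,400,325),4)
E
```

```text
pos [638.3   3.  132.7] sh [  80. -159.] yaw 3.01 tilt 12.77 turn z 0.0 shift [ 1.2 -0.   0.4] F [-5.4 -1.3  0.5] op 11.6 t 41.45
```

View pics/s20.png

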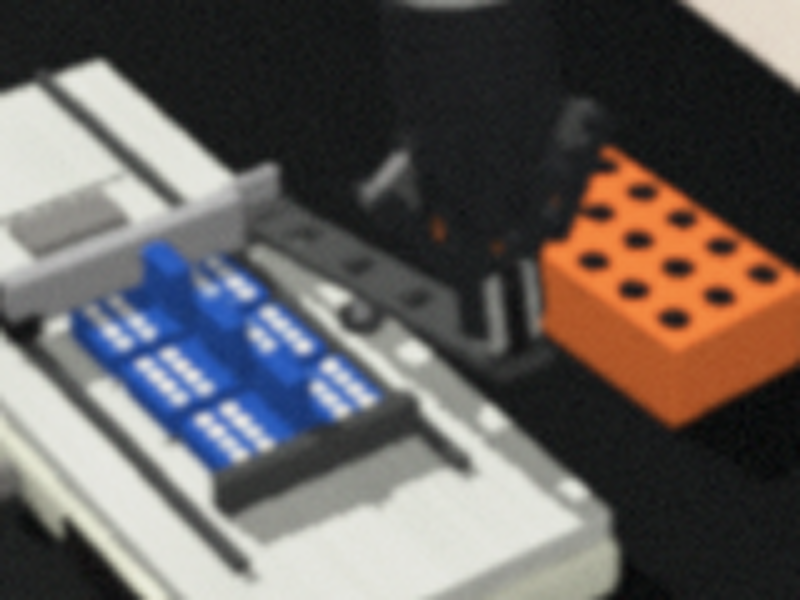

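View pics/t20.png

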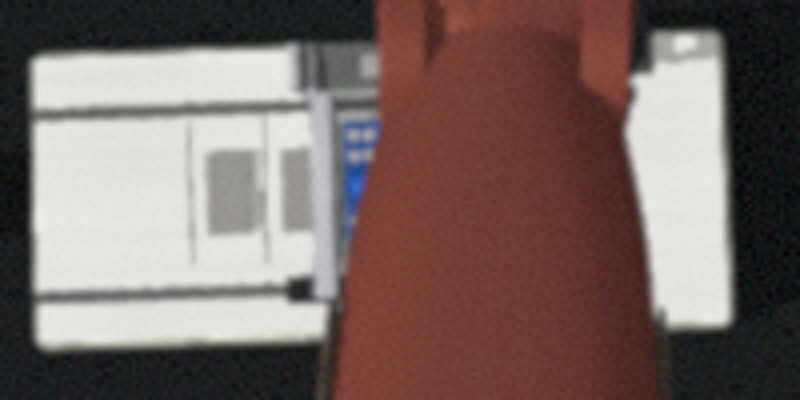

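>>> {"name": "play_rows", "arguments": {
  "deltas": [
    [[0, 2.52, 0], [-0.95, 0, 9.4], 8],
    [[0, 2.52, 0], [-0.95, 0, 9.4], 8],
    [[0, 2.52, 0], [-0.95, 0, 9.4], 8],
    [[0, 0, 0], [0, 0, 0], 8],
    [[0, 0, 0], [0, 0, 0], 8]
  ]
}}

```text
time_s: 42.05
position: [638.7, -4.8, 105.5]
eef_rot: [0.688, 0.725, -0.032, 0.033]
wrist_force: [-5.4, -2.1, -0.3]
opening: 11.5
```

```bash
python3 - <<'E'
from meas import *
go((80,-157.8,132.3),None,True)
snap('side','s21',(280,190,380,270),8)
E
```

```text
pos [638.7  -4.8 105.5] sh [  80.  -166.7] yaw 2.99 tilt 5.25 turn z 0.0 shift [  8.9  -0.  -26.8] F [-5.4 -2.1 -0.3] op 11.5 t 42.05
```

View pics/s21.png

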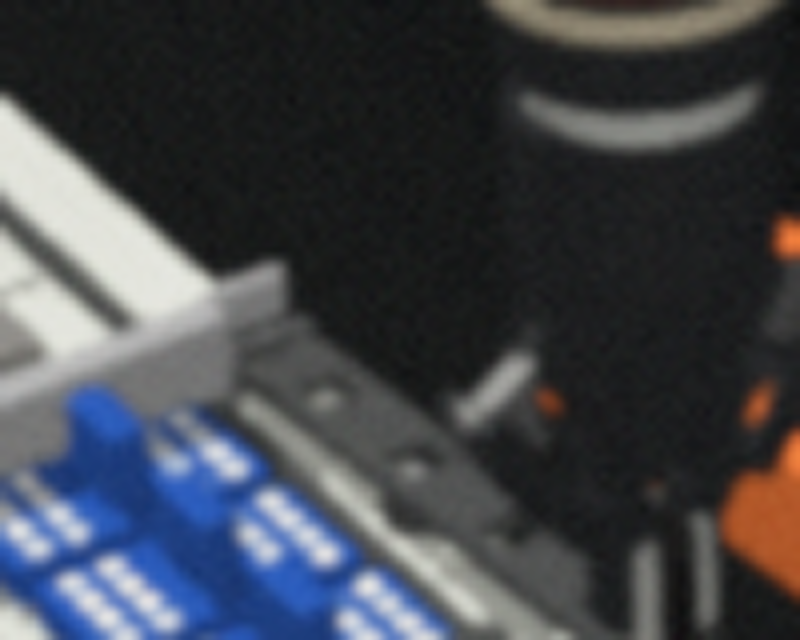

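>>> {"name": "play_rows", "arguments": {
  "deltas": [
    [[0, 2.52, 0], [-0.95, 0, 9.4], 8],
    [[0, 1.5, 0], [-0.7, 0, 5], 8],
    [[0, 1.02, 0], [-0.3, 0, 4], 8],
    [[0, 0, 0], [0, 0, 0], 8],
    [[0, 0, 0], [0, 0, 0], 8]
  ]
}}

```text
time_s: 42.6
position: [638.9, -7.4, 87.6]
eef_rot: [0.688, 0.726, -0.002, 0.001]
wrist_force: [-6.8, -0.4, 0.4]
opening: 11.2
```

```bash
python3 - <<'E'
from meas import *
go((80,-170,87),None,True)
snap('side','s22',(280,190,380,270),8)
E
```

```text
pos [638.9  -7.4  87.6] sh [  80.1 -169.4] yaw 3.04 tilt 0.23 turn z 0.0 shift [-0.6 -0.1  0.6] F [-6.8 -0.4  0.4] op 11.2 t 42.6
```

View pics/s22.png

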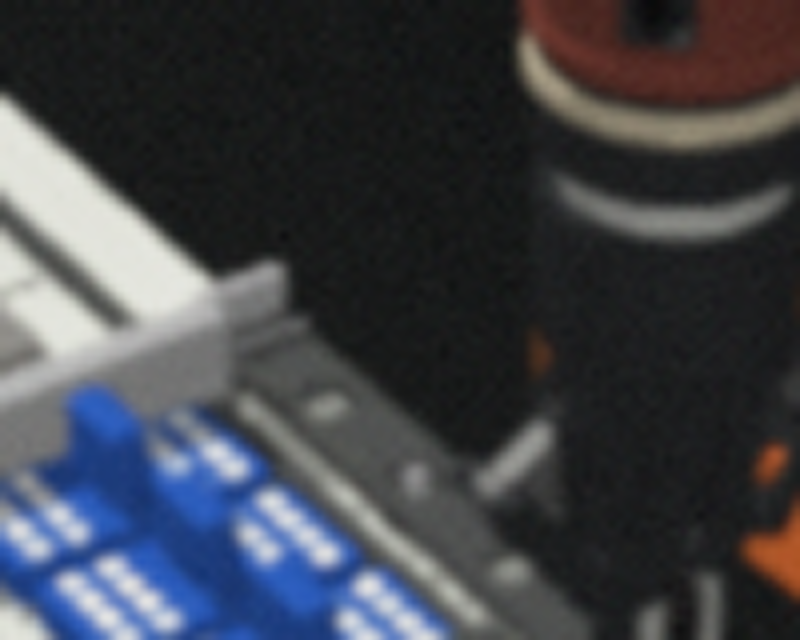

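>>> {"name": "play_rows", "arguments": {
  "deltas": [
    [[0, 0, 0], [0, 0, 0], 24],
    [[0, 0, 0], [0, 0, 0], 24],
    [[0, 0, 0], [0, 0, 0], 24],
    [[0, 0, 0], [0, 0, -10], 24],
    [[0, 0, 0], [0, 0, -30], 24],
    [[0, 0, 0], [0, 0, -40], 30],
    [[0, 0, 0], [0, 0, -40], 50],
    [[0, 0, 0], [0, 0, -20], 50],
    [[0, 0, 0], [-40, 0, 0], 50],
    [[0, 0, 0], [-40, 0, 0], 50],
    [[0, 0, 0], [-40, 0, 0], 50],
    [[0, 0, 0], [-40, -20, 0], 50],
    [[0, 0, 0], [-40, -40, 0], 50],
    [[0, 0, 0], [-20, -20, 0], 50],
    [[0, 0, 0], [0, 0, 0], 50],
    [[0, 0, 0], [0, 0, 0], 50]
  ]
}}

```text
time_s: 44.25
position: [575.5, -226.4, 228.5]
eef_rot: [0.689, 0.725, -0.0, 0.001]
wrist_force: [0.6, 0.4, 0.5]
opening: 49.9
```

```bash
python3 - <<'E'
from meas import *
pts=[T((x,s+y,66)) for s in (-100,-50,0) for x in(-45,45) for y in(-22,22)]
c=snap('side','s23',(260,190,400,295),5.5); c=snap('top','t23',(200,225,400,325),4,pts)
snap('top','t23f')
go((80,-170,87),None,True); print(plates(cam('top'),66))
E
```

```text
pos [ 576.2 -225.   227.9] sh [   5.9 -383.3] yaw 3.11 tilt 0.11 turn z 0.0 shift [213.2  74.4 140.9] F [ 0.8 -0.1  0.3] op 50.5 t 44.4
[(355.3, 781.7, 139, 90, -72.9), (552.0, 108.1, 146, 87, -86.2)]
```

View pics/s23.png

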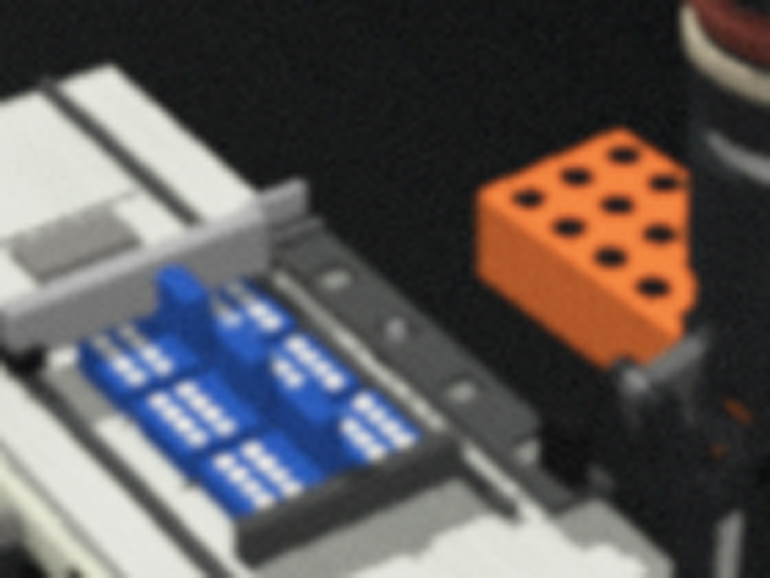

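View pics/t23.png

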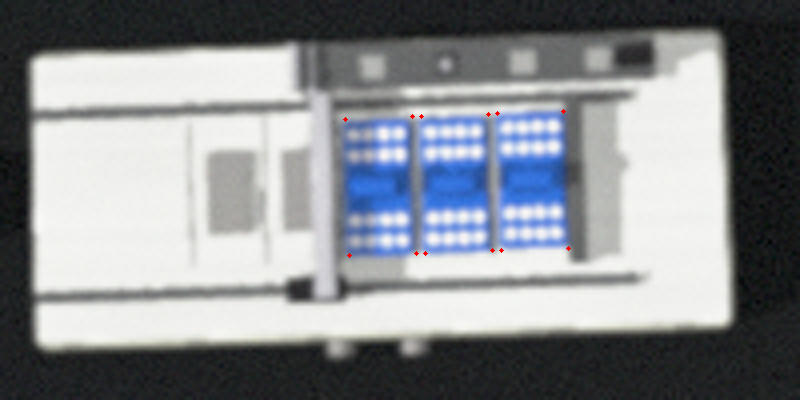

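View pics/t23f.png

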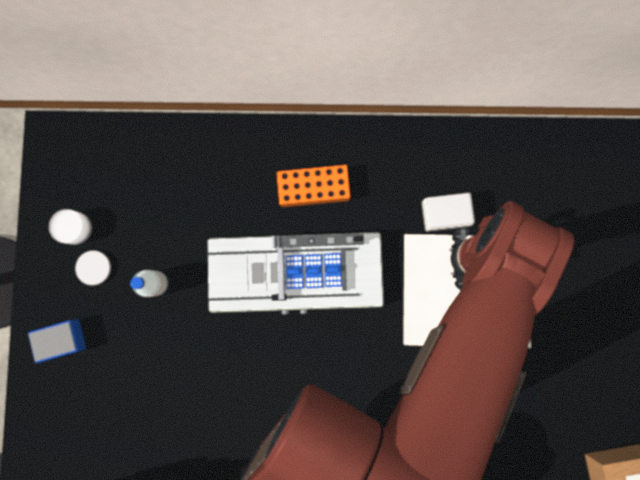

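```bash
python3 -c "
from cell import bot
print(bot.close_job())"
```

```text
the job is handed in; nothing more can be done
None
```

I lifted the stay off its peg and slid the clamp bar fully open. I then set the three plates found on the bench on stations 1 to 3 and drew the bar back with hole3 over the peg. The job is handed in; no verdict was reported.

**Last pictures:**
- The three plates lie in a row from the fence, within about 3 mm of the station centres and square to them.
- The peg tip shows in the middle of hole3. The stay looks level, and the bar stands a few millimetres from plate 3.
- The bottle, rack and tip box look unmoved, and the gripper was clear of everything.

**Pressing down:** each plate was pushed with 60 to 80 N at the wrist. Each one stopped at the height expected for sitting on the deck.

**Disagreements:**
- The side camera placed the shaker a few millimetres off the top camera. I used the top camera, which agreed better with where the gripper met the stay's tab.
- The peg itself read about 3 mm off its stated position, so I set the bar's travel from the measured distance between hole and peg.

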